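Open the desk terminal box: loosen two captive screws, slide the lid out

TASK

Open the grey terminal box: take the orange screwdriver from its wooden stand and, turning only with the screwdriver, loosen both brass captive screws anticlockwise as far as they go, then put the screwdriver back upright in its stand. After that lift the front end of the lid over the stop lip, slide it forward out of the grooves, and lay it flat on the desk, handle up and clear of the box, without dropping it. Leave the other things on the desk where they are.

Things in the scene. Friction and masses are not known exactly. Their poses are not given: they have to be found in the camera images.
- terminal_box: grey box fixed to the desk, 150 (x) x 152 (y) x 50 mm; origin at the middle of its underside, x from its front (two black cable glands, nearer the robot) to its back, y left, z up. Grooves, 11.5 mm high, hold the 5 mm lid at both sides only from x = 0.005 back to 0.066: its front end can be raised 6 to 12 mm; once its back end is forward of x = 0.005 it lifts off
- box_lid_seat (a point): point in the box on the shelf where the middle of the lid's underside rests, 34 mm above the desk; axes as the box's
- box_lip (a point): middle of the top of the stop lip, a low bar across the front of the box just before the lid's front edge, at box x = -0.069; its top is 5 mm above the shelf on which the lid lies
- screw_left (a joint): angle (rad) of the left brass screw (seen from the box's front). 0: its clamp tongue points across over the lid and holds it down. Grows anticlockwise from above (loosening) to a stop at 1.5, tongue to the back; clear of the lid from 1.25. Starts at 0 to 0.3. Slot and tongue are parallel: their direction is q - pi/2 from the box's +x. Stiff (0.05 N m), stays where left
- screw_right (a joint): angle (rad) of the right brass screw (seen from the box's front). 0: its clamp tongue points across over the lid and holds it down. Grows anticlockwise from above (loosening) to a stop at 1.5, tongue to the front; clear of the lid from 1.25. Starts at 0 to 0.3. Slot and tongue are parallel: their direction is q + pi/2 from the box's +x. Stiff (0.05 N m), stays where left
- left_fastener: the left fastener with its captive screw; origin on the screw's axis at the floor of the slot, in the box's frame at (-0.056, 0.061, 0.0475); axes as the box's, does not turn. The round brass head, 26 mm across, rises 6 mm above this; the slot runs right across it, 5.5 mm wide, bevelled to 10.5 mm at the top. The tongue below it is 7 mm wide and reaches 23 mm from the axis
- right_fastener: the right fastener with its captive screw; origin on the screw's axis at the floor of the slot, in the box's frame at (-0.056, -0.061, 0.0475); axes as the box's, does not turn. The round brass head, 26 mm across, rises 6 mm above this; the slot runs right across it, 5.5 mm wide, bevelled to 10.5 mm at the top. The tongue below it is 7 mm wide and reaches 23 mm from the axis
- lid: loose aluminium lid, 130 (x) x 90 (y) x 5 mm, 0.12 kg; origin at the middle of its underside, axes as the box's when in place, z up. A black rib handle stands on it, 26 (x) x 14 (y) mm, 27 mm high above the lid's top face, centred at lid x = -0.025 (towards the front); take it the 14 mm way
- lid_handle (a point): middle of the top of the lid's rib handle, 32 mm above the lid's underside
- driver_stand: wooden block fixed to the desk, 64x64x72 mm, with a square hole, 20 mm wide with a 3 mm bevel and 66 mm deep, down its middle; origin at the middle of its underside
- driver: loose stubby screwdriver, 0.08 kg, upright in the stand, yaw at random; origin on its axis at the underside of the black hand guard (34 mm disc, 4 mm thick) that rests on the stand's top, z up. Orange handle from z = 4 to 64 mm, 28 (x) by 22 mm (y): take it across the 22 mm. Below, a 7 mm shank and a flat blade, 14 mm wide (x), 3 mm thick (y), ending at z = -58 mm
- driver_grip (a point): middle of the handle, 44 mm above the underside of the hand guard
- driver_tip (a point): end of the blade, 58 mm below the underside of the hand guard
- mug: white coffee mug, 80x113x91 mm; a bystander, loose; origin at the middle of its underside
- tape_dispenser: black tape dispenser, 52x151x74 mm; a bystander, loose; origin at the middle of its underside
- calculator: grey pocket calculator, 132x78x17 mm; a bystander, loose; origin at the middle of its underside
- glue_stick: standing glue stick, 27 mm across, 90 mm high; a bystander, loose; origin at the middle of its underside
- sticky_notes: yellow block of sticky notes, 76x76x23 mm; a bystander, loose; origin at the middle of its underside
- eraser: blue and white eraser, 21x45x12 mm; a bystander, loose; origin at the middle of its underside

How it is judged:
On the way, in this order (a step that is already met when the one before it is completed fails the run):
1. the screwdriver is lifted out of its stand (z of driver_tip in the frame of driver_stand above 0.075 m), for 0.1 s.
2. one of the screws is turned clear of the lid (to 1.25 rad or more) (value of joint any of screw_left, screw_right above 1.25 rad), for 0.1 s.
3. both screws are turned clear of the lid (value of joint each of screw_left, screw_right above 1.25 rad), for 0.1 s.
4. the screwdriver stands in its stand again, released (horizontal distance between driver_tip and driver_stand below 0.008 m and angle between driver's own z axis and vertical below 0.12 rad and z of driver in the frame of driver_stand below 0.076 m and contact force between the fingers and driver below 0.1 N), for 0.2 s.
5. the lid has come forward by 55 mm, over the lip, in its grooves (x of lid in the frame of terminal_box below -0.055 m and horizontal distance between lid and terminal_box below 0.13 m).
At the end, for the whole second after the job is handed in: Both screws at 1.25 rad or more; screwdriver in its stand, blade within 8 mm of its axis, upright within 0.12 rad, guard within 4 mm of the top; lid on the desk, handle up, within 9 mm and 0.08 rad of flat, off the box, middles over 115 mm apart; both released and at rest (all of step 3 and all of step 4 and height (world z) of lid below 0.009 m and angle between lid's own z axis and vertical below 0.08 rad and horizontal distance between lid and terminal_box above 0.115 m and contact force between lid and terminal_box below 0.05 N and linear speed of each of lid, driver below 0.03 m/s); the robot touches nothing.
It fails at once if a screw is touched with the fingers instead of the screwdriver (contact force between the fingers and left_fastener above 0.5 N or contact force between the fingers and right_fastener above 0.5 N).
It fails at once if the lid is dropped (moves faster than 0.6 m/s while not held) (linear speed of lid above 0.6 m/s and contact force between the fingers and lid below 0.05 N).
It fails at once if a bystander is shifted by more than 25 mm (distance of any of mug, tape_dispenser, calculator, glue_stick, sticky_notes, eraser from where it was at the start of the episode above 0.025 m).
It also fails if it takes over 72 s, if anything falls off the work surface, if the arm or the gripper's body presses on something with over 40 N, if the wrist force passes 120 N, or if a joint passes its speed limit or range.

ROBOT

A 6-joint arm with a two-finger parallel gripper is mounted at the origin on the work surface; the furniture and walls round the work are solid. World frame = base frame: x ahead of the robot, y to its left, z up, the work surface at z = 0. Lengths are in m, angles in rad, forces in N, time in s.
With the tool pointing down it reaches from about 0.35 to 0.775 m from the base axis. Payload 5.5 kg.
Tool frame: the origin (TCP) lies on the centre line of the jaws, within the pads' length; the fingertips stand 17 mm ahead of it and the grasp point (between the pads) lies 2 mm behind it; z points along the fingers, y is the direction in which the jaws open and shut (so a half turn about z gives the same grasp; the last joint's range is limited). The gripper opens to 85 mm and grips with 20 to 120 N. Pads are 22 mm wide; open, the fingers measure 114 mm over their backs; the gripper's body (76 mm by 85 mm) begins 54 mm behind the grasp point. The pads swing forward as they close: fully open they stand 13 mm farther back than shut.
Start: joints at [0.967, 0.313, 0.046, 1.304, 0, 1.431], TCP at [0.257, 0.514, 0.248] pointing down, gripper open.
Joint ranges: [-2.76, 2.76], [-0.86, 1.69], [-1.03, 1.26], [-2.2, 2.34], [-1.47, 1.5], [-3.14, 3.14]. Speed limits (rad/s): [2.57, 2.57, 3.14, 3.14, 3.14, 3.14].

INTERFACE

Orientations are given as a unit quaternion [w, x, y, z].
In Python, from workcell import env gives the robot as it stands.
- The arm moves only by the tool servo_tool, never from a script. Its argument "increments" is a list of rows, each an object of numbers: "claw": the closure, from 0 (fully open) to 1 (shut); "x", "y", "z": the shift along the world's x, y, z in units of 25 mm (1.0 is 25 mm); "ax", "ay", "az": the turn, a rotation vector about the world's x, y, z in units of 8 degrees (1.0 is 8 degrees). A call has 1 to 5 rows; each row shifts and turns the commanded pose from where the row before left it; what a row does not reach is not made up. A row lasts 1/10 s, in which the tool goes at most 50 mm and 8.59 degrees, less where a joint would pass 70% of its speed; a pose out of reach is approached as far as the arm can. A call is refused whole if a number of a shift passes 1 or a number of a turn 1, either way. A call with a gripper value outside its range is refused whole. The fingers move at their own pace and stop on an object; "newtons" is the grip in N (left out, the last holds). Time passes only in rows, so rows that do not move let the fingers close. It gives the time, the measured TCP pose, the force and the opening at its end, in the units of the state.
- env.get_state(): the state, without advancing time (a new reading comes with each control period).
- env.read_camera(name): name is "side" or "top" or "wrist"; returns the picture (400x640x3 uint8, red, green, blue); there is no depth.
- env.calibration(name): a dict with "K" (3x3 intrinsics, pixels), "world_to_cam" (4x4, takes a point from world to camera coordinates). Camera axes: x right, y down, z forward; pixel columns grow to the right and rows downward; lengths in m; the calibration is good to about 2 mm. The wrist camera is an equidistant fisheye: a pixel r from the principal point sees the ray r / f radians off the axis. A picture is of the moment at which its call begins: read the wrist's pose just before it. calibration takes no time and is no camera call; for the wrist camera it gives the pose at the moment of the call.
- env.hand_in(): hands the job in, once; it reports no verdict.
The state is a dict: "clock": time; "joint_pos": joint angles; "qvel": joint speeds; "tau": joint torques, N m; "tcp_pos": TCP position; "orientation": TCP orientation; "wrist_force": force on the tool from outside, world axes, zero at the start; "ft_torque": the same for the moment, N m; "finger_gap": finger opening in m.
Only numpy, scipy, OpenCV 4.12 (cv2) and the standard library are available. Lean on these libraries where they do the work, as an engineer would, in place of code of your own. Each camera call takes 0.05 s, during which the arm holds its last target.

## Working session

There is one attempt and no reset: what is moved stays moved. The work goes in short steps, Python scripts to look and compute and a tool call to move; the robot and the scene stay as the last step left them, time stands still between calls to the robot, and variables do not carry over. Pictures are saved under pics/ and viewed, and the job is handed in when it is done.

Besides the shell and the picture viewer there is one more tool, called after "Request:" by a JSON object that holds its "op" and its "data". servo_tool: Moves the arm, as the interface text tells. Its arguments: {"type":"object","properties":{"increments":{"type":"array"},"newtons":{"type":"number"}},"required":["increments"]}

```bash
mkdir -p pics; ls
python3 - <<'E'
from workcell import env
import cv2
print(env.get_state())
for n in ["side","top","wrist"]:
    c=env.calibration(n);print(n,c)
    cv2.imwrite(f"pics/{n}0.png",env.read_camera(n)[:,:,::-1])
E
```

```text
pics
{'clock': 0.0, 'joint_pos': array([ 9.67387154e-01,  3.13974071e-01,  4.49730673e-02,  1.30355598e+00,
       -1.55607814e-05,  1.43118935e+00]), 'qvel': array([-0.00092146, -0.00033145,  0.00163999, -0.00042366,  0.00050102,
        0.0004184 ]), 'tau': array([-1.28072075e-03, -4.80628037e+01,  2.98532331e+01,  1.93224364e-02,
       -2.56565926e-05, -3.24877661e-06]), 'tcp_pos': array([0.25697668, 0.51386062, 0.24742137]), 'orientation': array([-3.12327686e-04,  2.29828051e-01,  9.73230852e-01, -8.23096574e-04]), 'wrist_force': array([-0.05668207, -0.21034266,  1.02145218]), 'ft_torque': array([ 4.67182019e-03, -8.42474075e-05, -4.49640452e-03]), 'finger_gap': 0.08522098395179893}
side {'K': array([[431.5398143 ,   0.        , 319.90400613],
       [  0.        , 431.5398143 , 197.06358951],
       [  0.        ,   0.        ,   1.        ]]), 'world_to_cam': array([[-0.99218996, -0.12367319, -0.01624875,  0.49294772],
       [-0.05112235,  0.52200043, -0.8514118 ,  0.11769877],
       [ 0.11377867, -0.84393157, -0.52424605,  1.24122364],
       [ 0.        ,  0.        ,  0. 
[... 180 characters left out ...]
     ]]), 'world_to_cam': array([[-0.00796156, -0.99996676,  0.00175605, -0.03923192],
       [-0.99166917,  0.00766969, -0.12858239,  0.4886278 ],
       [ 0.12856465, -0.00276513, -0.99169728,  1.12667425],
       [ 0.        ,  0.        ,  0.        ,  1.        ]])}
wrist {'K': array([[309.70691629,   0.        , 316.24610015],
       [  0.        , 309.70691629, 201.88717168],
       [  0.        ,   0.        ,   1.        ]]), 'world_to_cam': array([[ 0.44624176,  0.89490953, -0.00228636, -0.57340422],
       [ 0.85832221, -0.42727182,  0.28411578, -0.03918468],
       [ 0.25328102, -0.12874675, -0.95878725,  0.37981857],
       [ 0.        ,  0.        ,  0.        ,  1.        ]])}
```

View pics/top0.png

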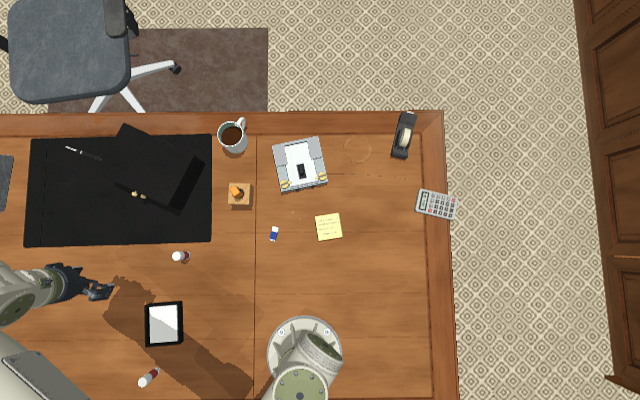

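View pics/side0.png

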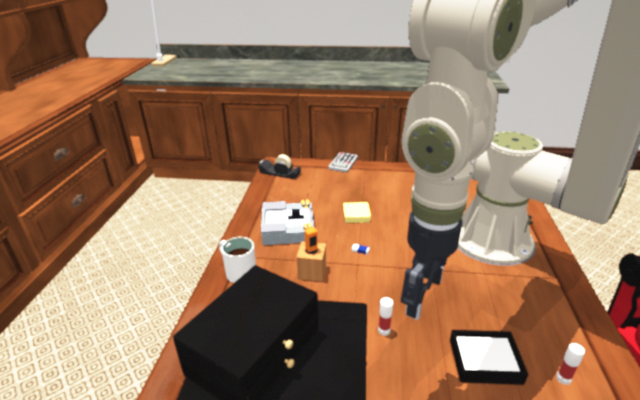

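View pics/wrist0.png

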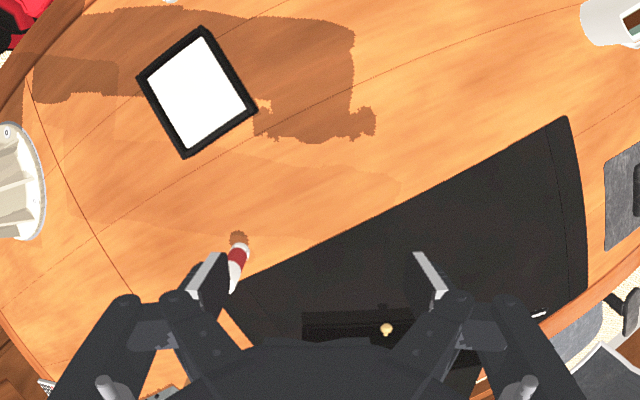

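Top: stand about (238,195), box about (300,165), eraser (273,233), notes (328,226), mug (232,136). I'll enlarge the relevant part.

Run:
```python
import cv2
t=cv2.imread("pics/top0.png")
cv2.imwrite("pics/top0a.png",cv2.resize(t[125:215,215:335],None,fx=6.5,fy=6.5,interpolation=cv2.INTER_CUBIC))
t=cv2.imread("pics/side0.png")
cv2.imwrite("pics/side0a.png",cv2.resize(t[190:285,215:335],None,fx=6,fy=6,interpolation=cv2.INTER_CUBIC))
```

```text
(no output)
```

View pics/top0a.png

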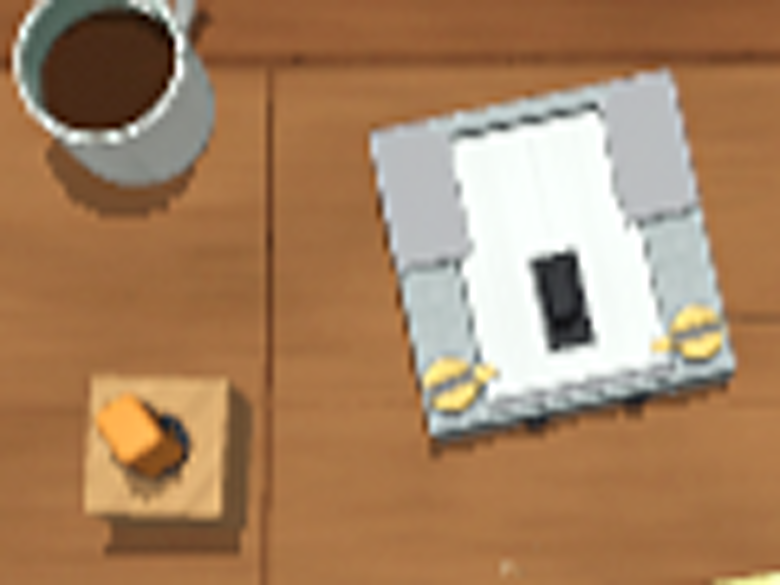

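View pics/side0a.png

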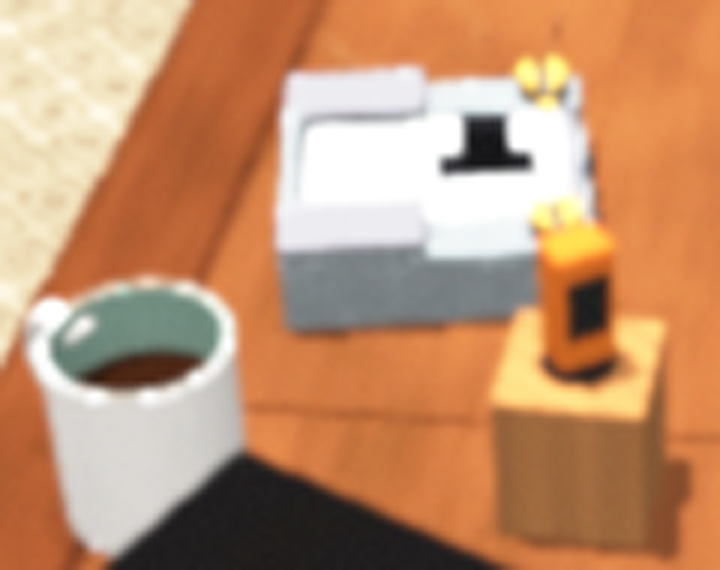

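```bash
cat > h.py <<'E'
import numpy as np,cv2
from workcell import env
def unproj(name,px,z,cal=None):
    c=cal or env.calibration(name);K=c["K"];T=c["world_to_cam"]
    R=T[:3,:3];o=-R.T@T[:3,3]
    out=[]
    zz=np.broadcast_to(z,(len(px),))
    for (u,v),zi in zip(px,zz):
        a=(u-K[0,2])/K[0,0];b=(v-K[1,2])/K[1,1]
        if name=="wrist":
            r=np.hypot(a,b);d=np.array([np.sin(r)*a/max(r,1e-9),np.sin(r)*b/max(r,1e-9),np.cos(r)])
        else: d=np.array([a,b,1.])
        d=R.T@d; out.append(o+d*(zi-o[2])/d[2])
    return np.array(out)
def proj(name,P,cal=None):
    c=cal or env.calibration(name);K=c["K"];T=c["world_to_cam"]
    P=np.atleast_2d(P)@T[:3,:3].T+T[:3,3]
    if name=="wrist":
        rh=np.hypot(P[:,0],P[:,1]);th=np.arctan2(rh,P[:,2]);q=P[:,:2]/rh[:,None]*th[:,None]
    else: q=P[:,:2]/P[:,2:]
    return q*K[0,0]+K[:2,2]
E
python3 - <<'E'
from h import *
np.set_printoptions(precision=4,suppress=True)
f=lambda L:[(215+(u)/6.5-.4,125+v/6.5-.4) for u,v in L]
s=unproj("top",f([(452,385),(697,333)]),.0535);print("screws",s,np.linalg.norm(s[0]-s[1]))
d=s[0]-s[1];yaw=np.arctan2(-d[0],d[1]);print("yaw",yaw)
b=unproj("top",f([(375,135),(668,70),(733,372)]),.05);print("corners",b)
st=unproj("top",f([(92,375),(228,378),(222,520),(87,513)]),.072);print("stand",st,st.mean(0))
g=unproj("top",f([(97,410),(135,395),(165,435),(135,460)]),.136);print(g,g.mean(0))
c=unproj("top",f([(115,85)]),.091);print("mug",c)
print("eraser",unproj("top",[(273,233)],.012),"notes",unproj("top",[(328,226)],.023),"glue",unproj("top",[(178,256)],.09))
m=s.mean(0)[:2];print("boxc",m+.056*np.array([np.cos(yaw),np.sin(yaw)]))
E
```

```text
screws [[ 0.5216  0.0583  0.0535]
 [ 0.5461 -0.0599  0.0535]] 0.12068851156484633
yaw 0.2045077593174836
corners [[ 0.6464  0.0967  0.05  ]
 [ 0.6781 -0.047   0.05  ]
 [ 0.5275 -0.0771  0.05  ]]
stand [[0.5247 0.2272 0.072 ]
 [0.5228 0.1628 0.072 ]
 [0.4552 0.1645 0.072 ]
 [0.459  0.228  0.072 ]] [0.4905 0.1956 0.072 ]
[[0.4982 0.2091 0.136 ]
 [0.5049 0.1924 0.136 ]
 [0.4867 0.1787 0.136 ]
 [0.4756 0.1918 0.136 ]] [0.4914 0.193  0.136 ]
mug [[0.6604 0.2149 0.091 ]]
eraser [[0.3699 0.0969 0.012 ]] notes [[ 0.3903 -0.0784  0.023 ]] glue [[0.3026 0.3674 0.09  ]]
boxc [0.5887 0.0106]
```

Request:
{"op": "servo_tool", "data": {"increments": [{"x": 0.7,"y": -1,"az": 0.5,"z": 0.1,"claw": 0},{"x": 0.7,"y": -1,"az": 0.5,"z": 0.1,"claw": 0},{"x": 0.7,"y": -1,"az": 0.5,"claw": 0},{"x": 0.7,"y": -1,"az": 0.5,"claw": 0},{"x": 0.7,"y": -1,"az": 0.5,"claw": 0}]}}

```text
schema error: expected keys claw, x, y, z, ax, ay, az
```

Request:
{"op": "servo_tool", "data": {"increments": [{"x": 0.7,"y": -1,"az": 0.5,"claw": 0},{"x": 0.7,"y": -1,"az": 0.5,"claw": 0},{"x": 0.7,"y": -1,"az": 0.5,"claw": 0},{"x": 0.7,"y": -1,"az": 0.5,"claw": 0},{"x": 0.7,"y": -1,"az": 0.5,"claw": 0}]}}

```text
schema error: expected keys claw, x, y, z, ax, ay, az
```

Request:
{"op": "servo_tool", "data": {"increments": [{"x": 0.5,"y": -0.6,"az": 0.7,"claw": 0},{"x": 0.0,"y": 0,"az": 0.7,"claw": 0},{"claw": 0}]}}

```text
schema error: expected keys claw, x, y, z, ax, ay, az
```

Run:
```python
from h import *
s=env.get_state();print(s["clock"],s["tcp_pos"],s["orientation"],s["joint_pos"])
c=env.calibration("wrist");cv2.imwrite("pics/w1.png",env.read_camera("wrist")[:,:,::-1])
np.savez("w1.npz",**c)
t=env.read_camera("top")
cv2.imwrite("pics/t1.png",t[:,:,::-1])
```

```text
0.15 [0.2570079  0.51396599 0.24759643] [-2.56526484e-04  2.29812207e-01  9.73234730e-01 -6.66356294e-04] [ 9.67442152e-01  3.13866022e-01  4.52507591e-02  1.30360911e+00
 -5.69449084e-06  1.43121172e+00]
```

View pics/w1.png

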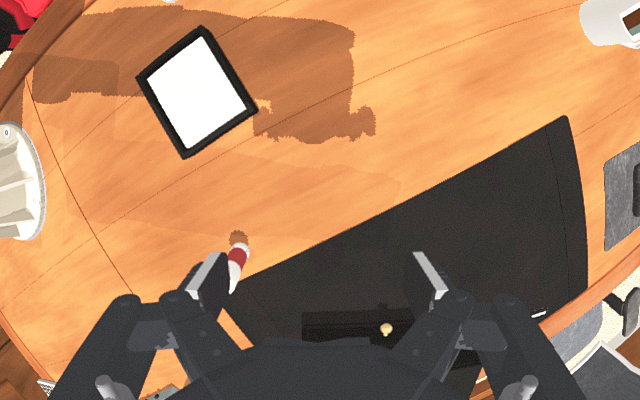

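Request:
{"op": "servo_tool", "data": {"increments": [{"claw": 0,"x": 0.7,"y": -1,"z": 0.1,"ax": 0,"ay": 0,"az": 0.5},{"claw": 0,"x": 0.7,"y": -1,"z": 0.1,"ax": 0,"ay": 0,"az": 0.5},{"claw": 0,"x": 0.7,"y": -1,"z": 0,"ax": 0,"ay": 0,"az": 0.5},{"claw": 0,"x": 0.7,"y": -1,"z": 0,"ax": 0,"ay": 0,"az": 0.5},{"claw": 0,"x": 0.7,"y": -1,"z": 0,"ax": 0,"ay": 0,"az": 0.5}]}}

```text
clock: 0.75
tcp_pos: [0.3452, 0.3882, 0.2533]
orientation: [0.0, 0.056, 0.998, 0.0]
wrist_force: [0.3, 0.8, 0.3]
finger_gap: 0.0853
```

Request:
{"op": "servo_tool", "data": {"increments": [{"claw": 0,"x": 0.7,"y": -1,"z": 0,"ax": 0,"ay": 0,"az": 0.5},{"claw": 0,"x": 0.7,"y": -1,"z": 0,"ax": 0,"ay": 0,"az": 0.5},{"claw": 0,"x": 0.7,"y": -1,"z": 0,"ax": 0,"ay": 0,"az": 0.5},{"claw": 0,"x": 0.7,"y": -1,"z": 0,"ax": 0,"ay": 0,"az": 0.5},{"claw": 0,"x": 0.7,"y": -1,"z": 0,"ax": 0,"ay": 0,"az": 0.5}]}}

```text
clock: 1.25
tcp_pos: [0.4328, 0.2632, 0.2533]
orientation: [0.0, -0.118, 0.993, 0.0]
wrist_force: [0.5, 0.7, -0.4]
finger_gap: 0.0854
```

Request:
{"op": "servo_tool", "data": {"increments": [{"claw": 0,"x": 0.5,"y": -1,"z": 0,"ax": 0,"ay": 0,"az": 0.7},{"claw": 0,"x": 0,"y": -0.6,"z": 0,"ax": 0,"ay": 0,"az": 0.7},{"claw": 0,"x": 0,"y": 0,"z": 0,"ax": 0,"ay": 0,"az": 0}]}}

```text
clock: 1.55
tcp_pos: [0.445, 0.2226, 0.2532]
orientation: [-0.0, -0.212, 0.977, -0.0]
wrist_force: [-0.0, 0.4, 0.2]
finger_gap: 0.0853
```

Run:
```python
from h import *
s=env.get_state();print(s["clock"],s["tcp_pos"],s["orientation"],s["joint_pos"])
c=env.calibration("wrist");cv2.imwrite("pics/w2.png",env.read_camera("wrist")[:,:,::-1])
np.savez("w2.npz",**c)
```

```text
1.55 [0.44498654 0.22260334 0.25318177] [-3.26700579e-04 -2.12202138e-01  9.77225729e-01 -1.40660504e-04] [ 3.02487910e-01  1.62252623e-01 -1.38015968e-01  1.27120348e+00
 -2.22361346e-04 -1.25167781e-01]
```

View pics/w2.png

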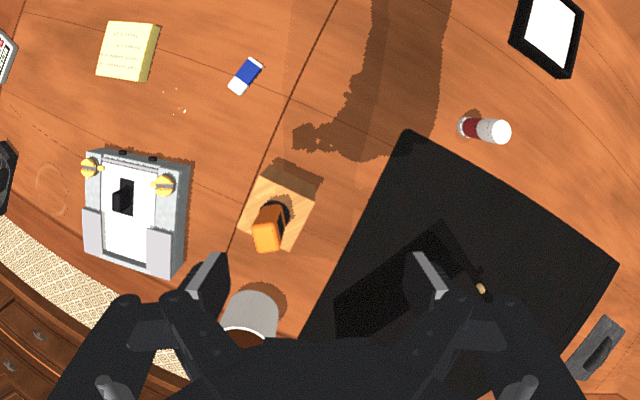

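Run:
```python
import cv2
t=cv2.imread("pics/w2.png")
cv2.imwrite("pics/w2a.png",cv2.resize(t[150:280,225:335],None,fx=4.6,fy=4.6,interpolation=cv2.INTER_CUBIC))
cv2.imwrite("pics/w2b.png",cv2.resize(t[140:290,70:200],None,fx=4,fy=4,interpolation=cv2.INTER_CUBIC))
```

```text
(no output)
```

View pics/w2a.png

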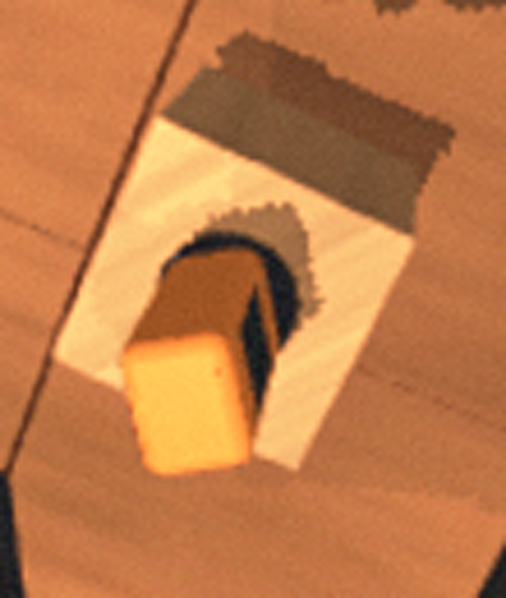

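View pics/w2b.png

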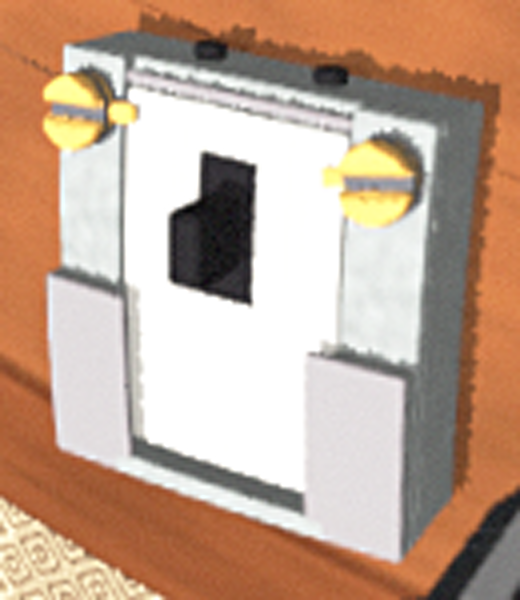

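Run:
```python
from h import *
np.set_printoptions(precision=4,suppress=True)
c=dict(np.load("w2.npz"))
A=lambda L:[(225+u/4.6-.4,150+v/4.6-.4) for u,v in L]
B=lambda L:[(70+u/4-.4,140+v/4-.4) for u,v in L]
g=unproj("wrist",A([(122,348),(225,332),(254,462),(148,477)]),.136,c);print("handle top",g[:,:2],g.mean(0))
e=[g[1]-g[0],g[2]-g[1],g[2]-g[3],g[3]-g[0]]
for x in e: print(np.linalg.norm(x),np.arctan2(x[1],x[0]))
s=unproj("wrist",A([(160,118),(412,240),(297,468),(55,352)]),.072,c);print("stand",s.mean(0));
for i in range(4):
  x=s[(i+1)%4]-s[i];print(np.linalg.norm(x),np.arctan2(x[1],x[0]))
sc=unproj("wrist",B([(380,183),(76,112)]),.0535,c);d=sc[0]-sc[1];yaw=np.arctan2(-d[0],d[1])
print("screws",sc,np.linalg.norm(d),yaw,"boxc",sc.mean(0)[:2]+.056*np.array([np.cos(yaw),np.sin(yaw)]))
for nm,L in [("L",[(343,184),(414,183)]),("R",[(47,106),(106,118)])]:
  p=unproj("wrist",B(L),.0535,c);x=p[1]-p[0];a=np.arctan2(x[1],x[0]);print(nm,np.linalg.norm(x),"q",(a-yaw+np.pi/2)%np.pi)
p=unproj("wrist",B([(330,178),(137,112)]),.043,c);print("tongue",p)
for i,o in ((0,-1),(1,1)):
  x=(p-sc)[i];print(np.hypot(*x[:2]),np.arctan2(x[1],x[0])-yaw-o*np.pi/2)
bc=unproj("wrist",B([(65,45),(437,122),(403,558),(55,447)]),.05,c);print("box top corners",bc)
for i in range(4):
  x=bc[(i+1)%4]-bc[i];print(np.linalg.norm(x),np.arctan2(x[1],x[0]))
# black box corner
pt=unproj("top",[(205,160)],[.0]);print(pt, unproj("top",[(205,160)],[.1]));print([unproj("wrist",[(443,220)],z,c)[0] for z in (0,.05,.1)])
```

```text
handle top [[0.4877 0.1794]
 [0.4765 0.1959]
 [0.4987 0.2107]
 [0.5105 0.1933]] [0.4934 0.1948 0.136 ]
0.01986376233227837 2.1679527151517335
0.026621480869615383 0.5902017653115182
0.021063406799493634 2.1702186802310126
0.026704491981519838 0.5452792522617265
stand [0.4939 0.1947 0.072 ]
0.06282356951059653 1.53229350294031
0.06321177375179986 -0.023554043200220785
0.06395370300465948 -1.616445810716471
0.0627479281527247 3.100163887615189
screws [[ 0.5236  0.0607  0.0535]
 [ 0.5491 -0.0584  0.0535]] 0.12179501617857645 0.21060530664523683 boxc [0.5911 0.0128]
L 0.024685721409877445 q 0.21378727675568143
R 0.027976683434002076 q 0.025300243020125457
tongue [[ 0.534   0.0393  0.043 ]
 [ 0.5438 -0.0396  0.043 ]]
0.023809695953517195 0.24119852761172367
0.019515414648422172 0.06455538050670229
box top corners [[ 0.531  -0.0719  0.05  ]
 [ 0.5     0.0714  0.05  ]
 [ 0.648   0.0991  0.05  ]
 [ 0.6825 -0.051   0.05  ]]
0.14661166641276624 1.7837883058259854
0.15052860321739633 0.1850601848010434
0.154006455598545 -1.3449682165757535
0.15288632254310647 -3.0044557767157576
[[0.612  0.3247 0.    ]] [[0.5889 0.2938 0.1   ]]
[array([0.4331, 0.408 , 0.    ]), array([0.4261, 0.3795, 0.05  ]), array([0.4191, 0.351 , 0.1   ])]
```

Request:
{"op": "servo_tool", "data": {"increments": [{"claw": 0,"x": 1,"y": -0.6,"z": 0,"ax": 0,"ay": 0,"az": 0.6},{"claw": 0,"x": 0.94,"y": -0.5,"z": -0.57,"ax": 0,"ay": 0,"az": 0.5},{"claw": 0,"x": 0,"y": 0,"z": -1,"ax": 0,"ay": 0,"az": 0},{"claw": 0,"x": 0,"y": 0,"z": -1,"ax": 0,"ay": 0,"az": 0},{"claw": 0,"x": 0,"y": 0,"z": 0,"ax": 0,"ay": 0,"az": 0}]}}

```text
clock: 2.1
tcp_pos: [0.4909, 0.197, 0.1857]
orientation: [-0.003, -0.287, 0.958, 0.0]
wrist_force: [-0.1, -0.0, -0.3]
finger_gap: 0.0854
```

Run:
```python
from h import *
s=env.get_state();print(s["clock"],s["tcp_pos"],s["orientation"])
c=env.calibration("wrist");cv2.imwrite("pics/w3.png",env.read_camera("wrist")[:,:,::-1])
np.savez("w3.npz",**c)
```

```text
2.1 [0.49090144 0.19702592 0.18573849] [-3.23132158e-03 -2.87242690e-01  9.57852309e-01  3.87354990e-04]
```

View pics/w3.png

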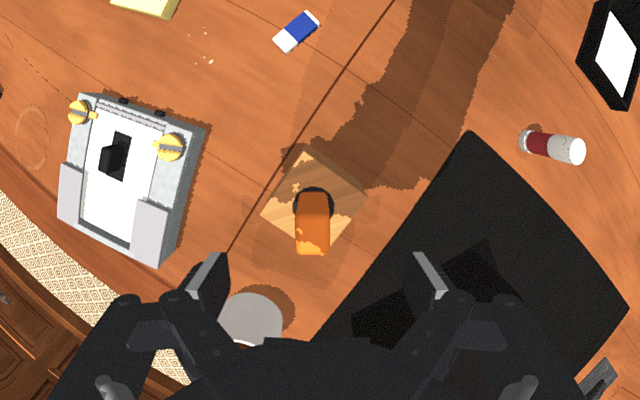

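Request:
{"op": "servo_tool", "data": {"increments": [{"claw": 0,"x": 0.1,"y": -0.08,"z": -1,"ax": 0,"ay": 0,"az": 0},{"claw": 0,"x": 0,"y": 0,"z": -1,"ax": 0,"ay": 0,"az": 0},{"claw": 0,"x": 0,"y": 0,"z": -0.8,"ax": 0,"ay": 0,"az": 0},{"claw": 0,"x": 0,"y": 0,"z": 0,"ax": 0,"ay": 0,"az": 0}]}}

```text
clock: 2.55
tcp_pos: [0.4945, 0.1952, 0.1181]
orientation: [-0.001, -0.288, 0.958, 0.0]
wrist_force: [-0.7, -0.1, -0.2]
finger_gap: 0.0853
```

Run:
```python
from h import *
s=env.get_state();print(s["clock"],s["tcp_pos"],s["orientation"],s["wrist_force"])
c=env.calibration("wrist");cv2.imwrite("pics/w4.png",env.read_camera("wrist")[:,:,::-1])
```

```text
2.55 [0.49450478 0.19515627 0.11813573] [-1.42503594e-03 -2.87653834e-01  9.57733368e-01  1.93504648e-04] [-0.72832005 -0.06983409 -0.22627663]
```

View pics/w4.png

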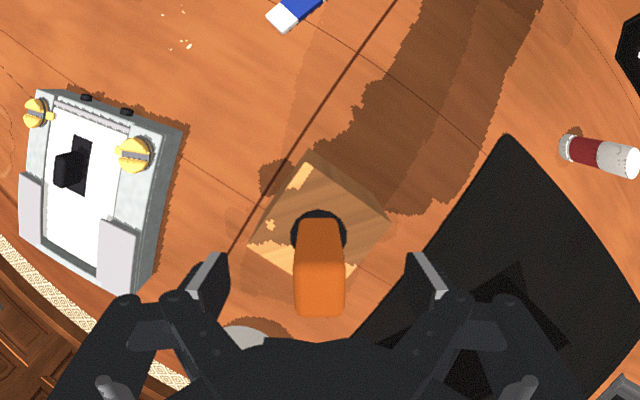

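Request:
{"op": "servo_tool", "data": {"increments": [{"claw": 0.4,"x": -0.02,"y": 0,"z": -0.12,"ax": 0,"ay": 0,"az": 0},{"claw": 1,"x": 0,"y": 0,"z": 0,"ax": 0,"ay": 0,"az": 0},{"claw": 1,"x": 0,"y": 0,"z": 0,"ax": 0,"ay": 0,"az": 0},{"claw": 1,"x": 0,"y": 0,"z": 0,"ax": 0,"ay": 0,"az": 0},{"claw": 1,"x": 0,"y": 0,"z": 0,"ax": 0,"ay": 0,"az": 0}], "newtons": 80}}

```text
clock: 3.1
tcp_pos: [0.4958, 0.1949, 0.1169]
orientation: [0.001, -0.288, 0.958, 0.0]
wrist_force: [-0.5, 1.3, 5.7]
finger_gap: 0.0215
```

Request:
{"op": "servo_tool", "data": {"increments": [{"claw": 1,"x": 0,"y": 0,"z": 0,"ax": 0,"ay": 0,"az": 0},{"claw": 1,"x": 0,"y": 0,"z": 0,"ax": 0,"ay": 0,"az": 0}]}}

```text
clock: 3.3
tcp_pos: [0.4958, 0.1949, 0.1169]
orientation: [0.001, -0.288, 0.958, 0.0]
wrist_force: [0.3, -0.0, 5.7]
finger_gap: 0.0209
```

Request:
{"op": "servo_tool", "data": {"increments": [{"claw": 1,"x": 0,"y": 0,"z": 0.3,"ax": 0,"ay": 0,"az": 0},{"claw": 1,"x": 0,"y": 0,"z": 0.7,"ax": 0,"ay": 0,"az": 0},{"claw": 1,"x": 0,"y": 0,"z": 1,"ax": 0,"ay": 0,"az": 0},{"claw": 1,"x": 0,"y": 0,"z": 1,"ax": 0,"ay": 0,"az": 0},{"claw": 1,"x": 0,"y": 0,"z": 0.5,"ax": 0,"ay": 0,"az": 0}]}}

```text
clock: 3.8
tcp_pos: [0.4959, 0.1949, 0.2056]
orientation: [0.001, -0.288, 0.958, -0.0]
wrist_force: [0.5, 0.7, 0.4]
finger_gap: 0.021
```

Request:
{"op": "servo_tool", "data": {"increments": [{"claw": 1,"x": 0,"y": 0,"z": 0,"ax": 0,"ay": 0,"az": 0},{"claw": 1,"x": 0,"y": 0,"z": 0,"ax": 0,"ay": 0,"az": 0}]}}

```text
clock: 4.0
tcp_pos: [0.4949, 0.1947, 0.2028]
orientation: [-0.0, -0.288, 0.958, 0.0]
wrist_force: [0.2, -0.7, -0.3]
finger_gap: 0.0212
```

Run:
```python
from h import *
s=env.get_state();print(s["clock"],s["tcp_pos"],s["orientation"],s["wrist_force"],s["joint_pos"])
c=env.calibration("wrist");w=env.read_camera("wrist")[:,:,::-1];t=env.read_camera("side")[:,:,::-1]
cv2.imwrite("pics/w5.png",w);cv2.imwrite("pics/s5.png",t)
p=proj("side",s["tcp_pos"])[0];print(p);u,v=map(int,p)
cv2.imwrite("pics/s5a.png",cv2.resize(t[v-50:v+70,u-50:u+50],None,fx=5,fy=5,interpolation=cv2.INTER_CUBIC));print(u-50,v-50)
```

```text
4.0 [0.49491668 0.19466768 0.20282337] [-4.48106850e-04 -2.87550721e-01  9.57765303e-01  8.09004418e-05] [ 0.22386847 -0.71590953 -0.28254508] [ 2.23694177e-01  2.48635003e-01 -1.53814761e-01  1.16925170e+00
  1.00554510e-04 -3.59643065e-01]
[309.19893944 206.02615155]
259 156
```

View pics/w5.png

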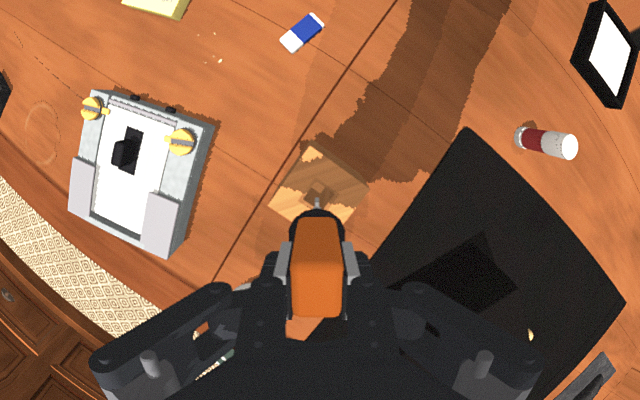

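View pics/s5a.png

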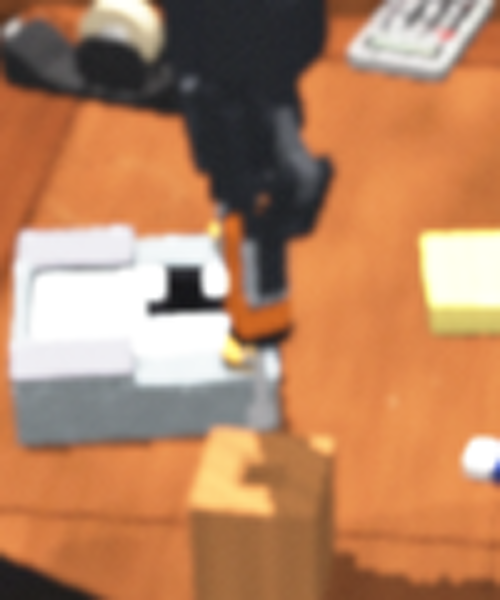

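```bash
cat >> h.py <<'E'
def tool(s=None):
    s=s or env.get_state();w,x,y,z=s["orientation"]
    from scipy.spatial.transform import Rotation as Ro
    return s["tcp_pos"],Ro.from_quat([x,y,z,w]).as_matrix()
E
python3 - <<'E'
from h import *
np.set_printoptions(precision=4,suppress=True)
t=cv2.imread("pics/w5.png")
cv2.imwrite("pics/w5a.png",cv2.resize(t[190:340,250:390],None,fx=4,fy=4,interpolation=cv2.INTER_CUBIC))
p,R=tool();c=env.calibration("wrist")
# predicted corners for driver perfectly centred at TCP
for z,hx,hy,n in ((.0191,.014,.011,"top"),(-.0409,.014,.011,"hbot"),):
  for sx in(1,-1):
    for sy in(1,-1):
      P=p+R[:,0]*sx*hx+R[:,1]*sy*hy+np.array([0,0,z]); q=proj("wrist",P,c)[0];print(n,sx,sy,(q-[250,190])*4+2)
for sx in (7e-3,0,-7e-3):
  q=proj("wrist",p+R[:,0]*sx+[0,0,-.1029],c)[0];print("tip",q,(q-[250,190])*4+2)
print("tip side",proj("side",p+[0,0,-.1029]),R)
E
```

```text
top 1 1 [392.8126 306.9931]
top 1 -1 [168.6022 307.027 ]
top -1 1 [380.3878 529.3947]
top -1 -1 [177.7716 529.624 ]
hbot 1 1 [353.078  108.1855]
hbot 1 -1 [199.4462 108.0107]
hbot -1 1 [348.2523 282.4989]
hbot -1 -1 [202.8271 282.4236]
tip [317.9347 198.8453] [273.7388  37.3811]
tip [317.9095 207.5138] [273.6379  72.0552]
tip [317.8838 216.0318] [273.5353 106.1274]
tip side [[310.6303 240.7844]] [[-0.8346 -0.5508 -0.0026]
 [-0.5508  0.8346 -0.0005]
 [ 0.0025  0.001  -1.    ]]
```

View pics/w5a.png

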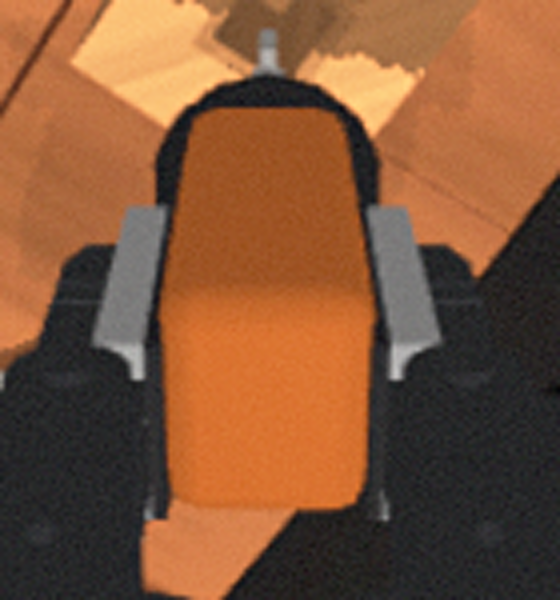

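Request:
{"op": "servo_tool", "data": {"increments": [{"claw": 1,"x": 0.09,"y": -0.42,"z": 0,"ax": 0,"ay": 0,"az": -0.95},{"claw": 1,"x": 0.09,"y": -0.42,"z": 0,"ax": 0,"ay": 0,"az": -0.95},{"claw": 1,"x": 0.09,"y": -0.42,"z": 0,"ax": 0,"ay": 0,"az": -0.95},{"claw": 1,"x": 0.09,"y": -0.42,"z": 0,"ax": 0,"ay": 0,"az": -0.95},{"claw": 1,"x": 0.09,"y": -0.42,"z": 0,"ax": 0,"ay": 0,"az": -0.95}]}}

```text
clock: 4.6
tcp_pos: [0.5057, 0.1418, 0.2021]
orientation: [-0.001, 0.043, 0.999, -0.0]
wrist_force: [-0.1, -0.1, -0.8]
finger_gap: 0.021
```

Request:
{"op": "servo_tool", "data": {"increments": [{"claw": 1,"x": 0.09,"y": -0.42,"z": 0,"ax": 0,"ay": 0,"az": -0.95},{"claw": 1,"x": 0.09,"y": -0.42,"z": 0,"ax": 0,"ay": 0,"az": -0.95},{"claw": 1,"x": 0.09,"y": -0.42,"z": 0,"ax": 0,"ay": 0,"az": -0.95},{"claw": 1,"x": 0.09,"y": -0.42,"z": 0,"ax": 0,"ay": 0,"az": -0.95},{"claw": 1,"x": 0.09,"y": -0.42,"z": 0,"ax": 0,"ay": 0,"az": -0.95}]}}

```text
clock: 5.1
tcp_pos: [0.517, 0.0893, 0.2021]
orientation: [-0.001, 0.366, 0.931, -0.0]
wrist_force: [-0.0, 0.8, -0.9]
finger_gap: 0.0215
```

Request:
{"op": "servo_tool", "data": {"increments": [{"claw": 1,"x": 0.09,"y": -0.42,"z": 0,"ax": 0,"ay": 0,"az": -0.95},{"claw": 1,"x": 0.09,"y": -0.42,"z": 0,"ax": 0,"ay": 0,"az": -0.95},{"claw": 1,"x": 0.09,"y": -0.42,"z": 0,"ax": 0,"ay": 0,"az": -0.95},{"claw": 1,"x": 0,"y": 0,"z": 0,"ax": 0,"ay": 0,"az": 0},{"claw": 1,"x": 0,"y": 0,"z": 0,"ax": 0,"ay": 0,"az": 0}]}}

```text
clock: 5.6
tcp_pos: [0.5239, 0.0583, 0.2026]
orientation: [-0.001, 0.539, 0.842, -0.0]
wrist_force: [-0.4, -0.1, -1.1]
finger_gap: 0.021
```

Run:
```python
from h import *
np.set_printoptions(precision=4,suppress=True)
p,R=tool();print(env.get_state()["clock"],p,"psi",np.arctan2(R[1,1],R[0,1]),R[2])
c=env.calibration("wrist");w=env.read_camera("wrist")[:,:,::-1]
cv2.imwrite("pics/w6.png",w);np.savez("w6.npz",**c)
q=proj("wrist",p+[0,0,-.1029],c)[0];print("tip",q)
cv2.imwrite("pics/w6a.png",cv2.resize(w[130:280,240:400],None,fx=4.5,fy=4,interpolation=cv2.INTER_CUBIC))
```

```text
5.6 [0.5239 0.0583 0.2026] psi 0.432364162423005 [ 0.0011 -0.0015 -1.    ]
tip [316.058  205.4911]
```

View pics/w6.png

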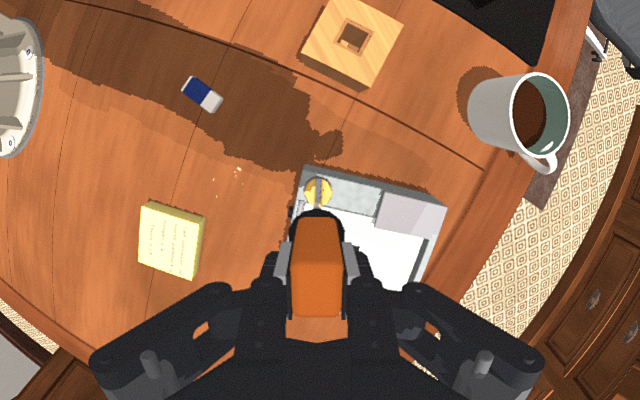

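Run:
```python
from h import *
w=cv2.imread("pics/w6.png")
cv2.imwrite("pics/w6b.png",cv2.resize(w[160:230,280:370],None,fx=8,fy=8,interpolation=cv2.INTER_CUBIC))
```

```text
(no output)
```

View pics/w6b.png

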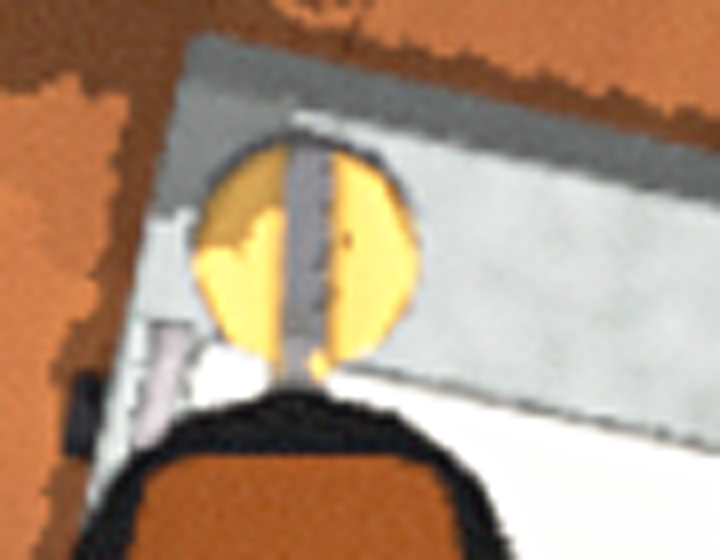

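Run:
```python
from h import *
np.set_printoptions(precision=4,suppress=True)
c=dict(np.load("w6.npz"));w=cv2.imread("pics/w6.png")
f=lambda L:[(280+u/8-.4,160+v/8-.4) for u,v in L]
x=unproj("wrist",f([(306,254)]),.0535,c)[0];p,R=tool();print("screw",x,"in tool",R.T@(x-p))
a=unproj("wrist",f([(308,150),(306,360)]),.0535,c);d=a[0]-a[1];print("slot ang",np.arctan2(d[1],d[0])%np.pi,"tool x",np.arctan2(R[1,0],R[0,0]))
for tx in (.0085,.0015): print((proj("wrist",p+R@[tx,0,.1029],c)[0]-[280,160]+.4)*8)
s=unproj("wrist",[(338,14),(403,13),(370,87),(300,56)],.072,c)
cv2.imwrite("pics/w6c.png",cv2.resize(w[0:100,290:410],None,fx=6,fy=6,interpolation=cv2.INTER_CUBIC))
cv2.imwrite("pics/w6d.png",cv2.resize(w[175:215,300:340],None,fx=16,fy=16,interpolation=cv2.INTER_NEAREST))
```

```text
screw [0.5256 0.0584 0.0535] in tool [-0.001   0.0016  0.1493]
slot ang 1.9966493514555075 tool x 2.0032278436751723
[291.9887 280.378 ]
[291.9133 350.3005]
```

View pics/w6d.png

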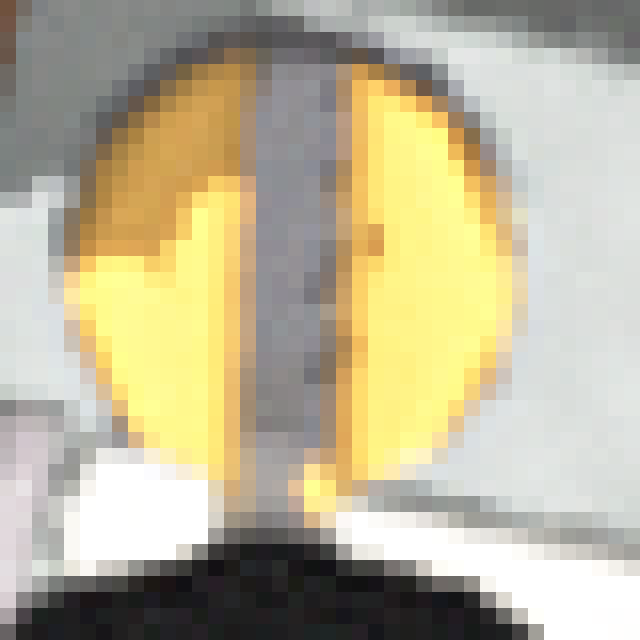

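View pics/w6c.png

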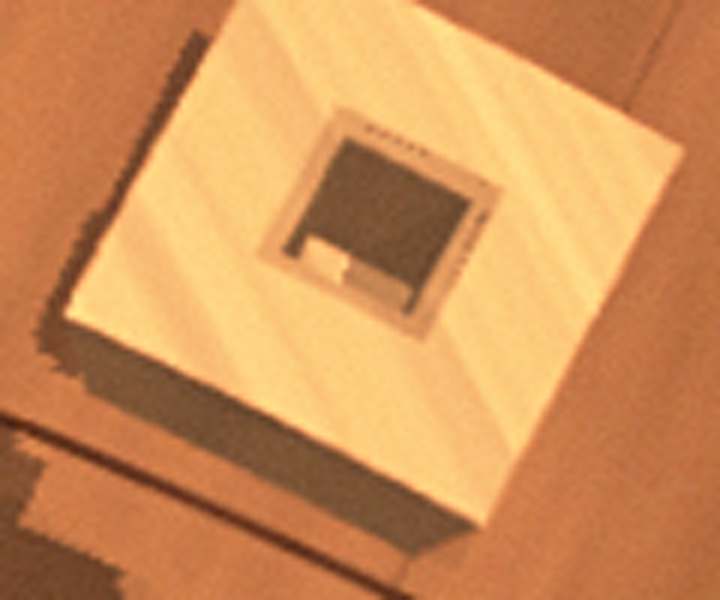

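Request:
{"op": "servo_tool", "data": {"increments": [{"claw": 1,"x": 0.095,"y": -0.063,"z": -0.8,"ax": 0,"ay": 0,"az": 0},{"claw": 1,"x": 0,"y": 0,"z": -0.6,"ax": 0,"ay": 0,"az": 0},{"claw": 1,"x": 0,"y": 0,"z": -0.2,"ax": 0,"ay": 0,"az": 0},{"claw": 1,"x": 0,"y": 0,"z": 0,"ax": 0,"ay": 0,"az": 0},{"claw": 1,"x": 0,"y": 0,"z": 0,"ax": 0,"ay": 0,"az": 0}]}}

```text
clock: 6.15
tcp_pos: [0.5271, 0.057, 0.1641]
orientation: [0.0, 0.54, 0.842, 0.0]
wrist_force: [0.1, 0.3, -0.8]
finger_gap: 0.0211
```

Run:
```python
from h import *
np.set_printoptions(precision=4,suppress=True)
p,R=tool();s=env.get_state();print(s["clock"],p,"psi",np.arctan2(R[1,1],R[0,1]),R[2],s["wrist_force"])
c=env.calibration("wrist");w=env.read_camera("wrist")[:,:,::-1]
cv2.imwrite("pics/w7.png",w);np.savez("w7.npz",**c)
cv2.imwrite("pics/w7a.png",cv2.resize(w[170:220,290:350],None,fx=12,fy=12,interpolation=cv2.INTER_CUBIC))
```

```text
6.15 [0.5271 0.057  0.1641] psi 0.43087718572730216 [-0.0002  0.0005 -1.    ] [ 0.0511  0.3085 -0.7585]
```

View pics/w7a.png

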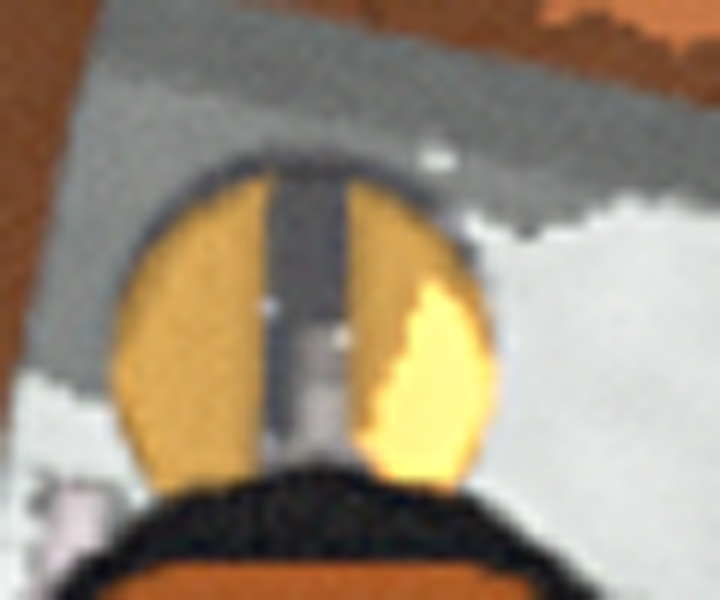

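Request:
{"op": "servo_tool", "data": {"increments": [{"claw": 1,"x": -0.033,"y": -0.016,"z": -0.1,"ax": 0,"ay": 0,"az": 0},{"claw": 1,"x": 0,"y": 0,"z": -0.2,"ax": 0,"ay": 0,"az": 0},{"claw": 1,"x": 0,"y": 0,"z": -0.2,"ax": 0,"ay": 0,"az": 0},{"claw": 1,"x": 0,"y": 0,"z": 0,"ax": 0,"ay": 0,"az": 0}]}}

```text
clock: 6.6
tcp_pos: [0.526, 0.0563, 0.1506]
orientation: [-0.0, 0.54, 0.842, 0.0]
wrist_force: [-0.5, 0.1, -0.3]
finger_gap: 0.0208
```

Run:
```python
from h import *
np.set_printoptions(precision=4,suppress=True)
p,R=tool();s=env.get_state();print(s["clock"],p,"psi",np.arctan2(R[1,1],R[0,1]),R[2],s["wrist_force"])
c=env.calibration("wrist");w=env.read_camera("wrist")[:,:,::-1]
cv2.imwrite("pics/w8.png",w);np.savez("w8.npz",**c)
cv2.imwrite("pics/w8a.png",cv2.resize(w[170:220,290:350],None,fx=12,fy=12,interpolation=cv2.INTER_CUBIC))
```

```text
6.6 [0.526  0.0563 0.1506] psi 0.42971284565045537 [ 0.0001 -0.0001 -1.    ] [-0.5335  0.1023 -0.3437]
```

View pics/w8a.png

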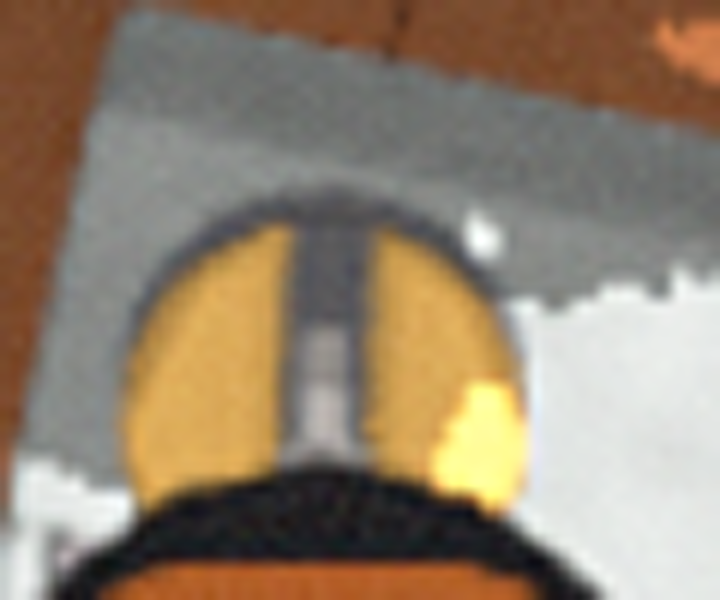

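Request:
{"op": "servo_tool", "data": {"increments": [{"claw": 1,"x": -0.037,"y": 0.08,"z": 0.03,"ax": 0,"ay": 0,"az": 0},{"claw": 1,"x": 0,"y": 0,"z": 0,"ax": 0,"ay": 0,"az": 0.6},{"claw": 1,"x": 0,"y": 0,"z": 0,"ax": 0,"ay": 0,"az": 0.7},{"claw": 1,"x": 0,"y": 0,"z": 0,"ax": 0,"ay": 0,"az": 0.7},{"claw": 1,"x": 0,"y": 0,"z": 0,"ax": 0,"ay": 0,"az": 0.7}]}}

```text
clock: 7.15
tcp_pos: [0.5252, 0.0587, 0.1519]
orientation: [0.0, 0.371, 0.929, 0.0]
wrist_force: [0.4, 0.8, -1.8]
finger_gap: 0.0212
```

Request:
{"op": "servo_tool", "data": {"increments": [{"claw": 1,"x": 0,"y": 0,"z": 0,"ax": 0,"ay": 0,"az": 0.7},{"claw": 1,"x": 0,"y": 0,"z": 0,"ax": 0,"ay": 0,"az": 0.6},{"claw": 1,"x": 0,"y": 0,"z": 0,"ax": 0,"ay": 0,"az": 0}]}}

```text
clock: 7.45
tcp_pos: [0.5252, 0.0587, 0.1519]
orientation: [0.0, 0.287, 0.958, 0.0]
wrist_force: [0.5, 1.8, -1.0]
finger_gap: 0.0209
```

Run:
```python
from h import *
np.set_printoptions(precision=4,suppress=True)
p,R=tool();s=env.get_state();print(s["clock"],p,"psi",np.arctan2(R[1,1],R[0,1]),R[2],s["wrist_force"],s["ft_torque"])
c=env.calibration("wrist");w=env.read_camera("wrist")[:,:,::-1]
cv2.imwrite("pics/w9.png",w);np.savez("w9.npz",**c)
cv2.imwrite("pics/w9a.png",cv2.resize(w[170:220,290:350],None,fx=12,fy=12,interpolation=cv2.INTER_CUBIC))
```

```text
7.45 [0.5252 0.0587 0.1519] psi 0.9887134364687271 [ 0.0001  0.0008 -1.    ] [ 0.4946  1.7799 -0.9894] [ 0.3461 -0.1222 -0.0718]
```

View pics/w9a.png

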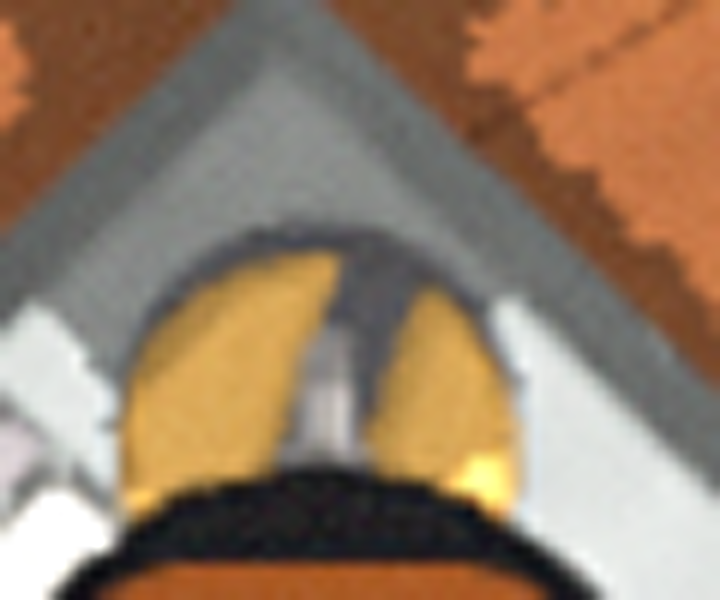

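Request:
{"op": "servo_tool", "data": {"increments": [{"claw": 1,"x": 0,"y": 0,"z": 0,"ax": 0,"ay": 0,"az": 0.7},{"claw": 1,"x": 0,"y": 0,"z": 0,"ax": 0,"ay": 0,"az": 0.7},{"claw": 1,"x": 0,"y": 0,"z": 0,"ax": 0,"ay": 0,"az": 0.7},{"claw": 1,"x": 0,"y": 0,"z": 0,"ax": 0,"ay": 0,"az": 0.7},{"claw": 1,"x": 0,"y": 0,"z": 0,"ax": 0,"ay": 0,"az": 0.7}]}}

```text
clock: 8.0
tcp_pos: [0.5251, 0.0587, 0.1519]
orientation: [0.0, 0.046, 0.999, 0.0]
wrist_force: [0.5, 1.9, -0.9]
finger_gap: 0.0212
```

Request:
{"op": "servo_tool", "data": {"increments": [{"claw": 1,"x": 0,"y": 0,"z": 0,"ax": 0,"ay": 0,"az": 0.7},{"claw": 1,"x": 0,"y": 0,"z": 0,"ax": 0,"ay": 0,"az": 0.7},{"claw": 1,"x": 0,"y": 0,"z": 0,"ax": 0,"ay": 0,"az": 0.7},{"claw": 1,"x": 0,"y": 0,"z": 0,"ax": 0,"ay": 0,"az": 0.5},{"claw": 1,"x": 0,"y": 0,"z": 0,"ax": 0,"ay": 0,"az": 0}]}}

```text
clock: 8.5
tcp_pos: [0.525, 0.0587, 0.1519]
orientation: [-0.0, -0.134, 0.991, 0.0]
wrist_force: [0.2, 1.6, 0.1]
finger_gap: 0.0214
```

Run:
```python
from h import *
np.set_printoptions(precision=4,suppress=True)
p,R=tool();s=env.get_state();print(s["clock"],p,"psi",np.arctan2(R[1,1],R[0,1]),R[2],s["wrist_force"],s["ft_torque"])
c=env.calibration("wrist");w=env.read_camera("wrist")[:,:,::-1]
cv2.imwrite("pics/w10.png",w);np.savez("w10.npz",**c)
cv2.imwrite("pics/w10a.png",cv2.resize(w[160:220,280:360],None,fx=9,fy=9,interpolation=cv2.INTER_CUBIC))
```

```text
8.5 [0.525  0.0587 0.1519] psi 1.8386563495318022 [-0.0001  0.0008 -1.    ] [0.172  1.5859 0.0632] [ 0.501   0.0265 -0.0957]
```

View pics/w10a.png

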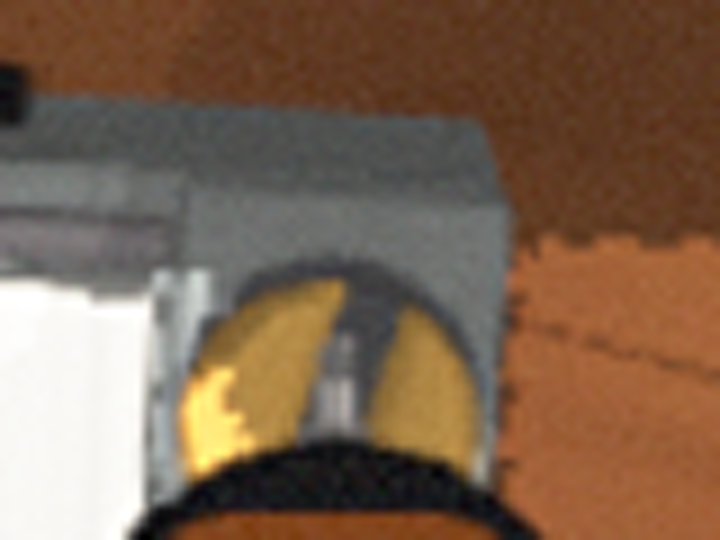

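Request:
{"op": "servo_tool", "data": {"increments": [{"claw": 1,"x": 0,"y": 0,"z": 0,"ax": 0,"ay": 0,"az": 0.5},{"claw": 1,"x": 0,"y": 0,"z": 0,"ax": 0,"ay": 0,"az": 0.5},{"claw": 1,"x": 0,"y": 0,"z": 0,"ax": 0,"ay": 0,"az": 0.4},{"claw": 1,"x": 0,"y": 0,"z": 0,"ax": 0,"ay": 0,"az": 0.3},{"claw": 1,"x": 0,"y": 0,"z": 0,"ax": 0,"ay": 0,"az": 0}]}}

```text
clock: 9.05
tcp_pos: [0.5249, 0.0587, 0.1518]
orientation: [-0.0, -0.25, 0.968, 0.0]
wrist_force: [-0.7, 1.7, -0.3]
finger_gap: 0.0208
```

Run:
```python
from h import *
np.set_printoptions(precision=4,suppress=True)
p,R=tool();s=env.get_state();print(s["clock"],p,"psi",np.arctan2(R[1,1],R[0,1]),R[2],s["wrist_force"],s["ft_torque"])
c=env.calibration("wrist");w=env.read_camera("wrist")[:,:,::-1]
cv2.imwrite("pics/w11.png",w);np.savez("w11.npz",**c)
cv2.imwrite("pics/w11a.png",cv2.resize(w[160:220,280:360],None,fx=9,fy=9,interpolation=cv2.INTER_CUBIC))
```

```text
9.05 [0.5249 0.0587 0.1518] psi 2.0752682035009165 [-0.0001  0.001  -1.    ] [-0.7431  1.6967 -0.2904] [ 0.7116  0.1704 -0.037 ]
```

View pics/w11a.png

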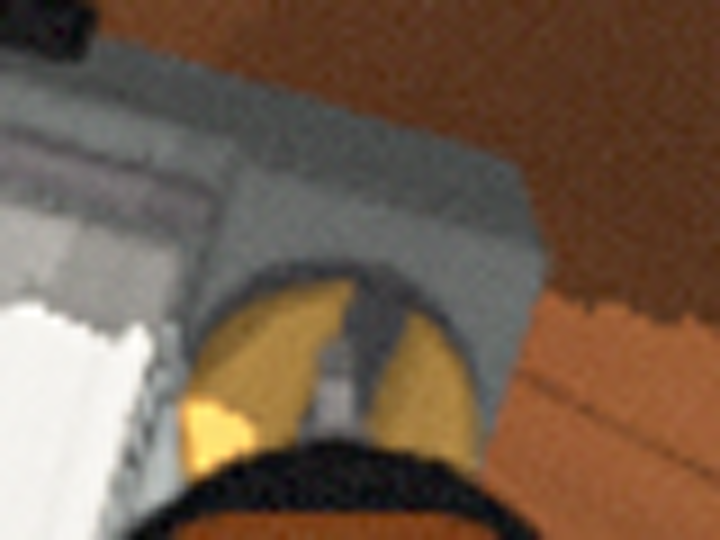

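Request:
{"op": "servo_tool", "data": {"increments": [{"claw": 1,"x": 0,"y": 0,"z": 0,"ax": 0,"ay": 0,"az": -0.9},{"claw": 1,"x": 0,"y": 0,"z": 0,"ax": 0,"ay": 0,"az": -0.9},{"claw": 1,"x": 0,"y": 0,"z": 0.1,"ax": 0,"ay": 0,"az": 0},{"claw": 1,"x": 0,"y": 0,"z": 0.5,"ax": 0,"ay": 0,"az": 0},{"claw": 1,"x": 0,"y": 0,"z": 0.6,"ax": 0,"ay": 0,"az": 0}]}}

```text
clock: 9.6
tcp_pos: [0.5248, 0.058, 0.1824]
orientation: [-0.001, -0.128, 0.992, -0.0]
wrist_force: [0.4, 0.3, -0.1]
finger_gap: 0.0212
```

Request:
{"op": "servo_tool", "data": {"increments": [{"claw": 1,"x": 0.08,"y": -0.4,"z": 0.2,"ax": 0,"ay": 0,"az": -0.94},{"claw": 1,"x": 0.08,"y": -0.4,"z": 0,"ax": 0,"ay": 0,"az": -0.94},{"claw": 1,"x": 0.08,"y": -0.4,"z": 0,"ax": 0,"ay": 0,"az": -0.94},{"claw": 1,"x": 0.09,"y": -0.4,"z": 0,"ax": 0,"ay": 0,"az": -0.94},{"claw": 1,"x": 0.09,"y": -0.4,"z": 0,"ax": 0,"ay": 0,"az": -0.94}]}}

```text
clock: 10.1
tcp_pos: [0.536, 0.0076, 0.188]
orientation: [0.001, 0.201, 0.98, -0.0]
wrist_force: [-0.5, -0.3, -1.0]
finger_gap: 0.0211
```

Request:
{"op": "servo_tool", "data": {"increments": [{"claw": 1,"x": 0.09,"y": -0.4,"z": 0,"ax": 0,"ay": 0,"az": -0.94},{"claw": 1,"x": 0.09,"y": -0.4,"z": 0,"ax": 0,"ay": 0,"az": -0.94},{"claw": 1,"x": 0.09,"y": -0.4,"z": 0,"ax": 0,"ay": 0,"az": -0.94},{"claw": 1,"x": 0.08,"y": -0.4,"z": 0,"ax": 0,"ay": 0,"az": -0.94},{"claw": 1,"x": 0.08,"y": -0.4,"z": 0,"ax": 0,"ay": 0,"az": -0.94}]}}

```text
clock: 10.6
tcp_pos: [0.5467, -0.0425, 0.188]
orientation: [0.001, 0.506, 0.863, -0.0]
wrist_force: [-0.6, -0.5, -1.1]
finger_gap: 0.0211
```

Request:
{"op": "servo_tool", "data": {"increments": [{"claw": 1,"x": 0.08,"y": -0.4,"z": 0,"ax": 0,"ay": 0,"az": -0.94},{"claw": 1,"x": 0.08,"y": -0.38,"z": 0,"ax": 0,"ay": 0,"az": -0.94},{"claw": 1,"x": 0,"y": 0,"z": 0,"ax": 0,"ay": 0,"az": 0},{"claw": 1,"x": 0,"y": 0,"z": 0,"ax": 0,"ay": 0,"az": 0}]}}

```text
clock: 11.0
tcp_pos: [0.5505, -0.0614, 0.1874]
orientation: [0.0, 0.612, 0.791, 0.0]
wrist_force: [-0.5, 0.4, -0.4]
finger_gap: 0.0209
```

Run:
```python
from h import *
np.set_printoptions(precision=4,suppress=True)
p,R=tool();s=env.get_state();print(s["clock"],p,"psi",np.arctan2(R[1,1],R[0,1]),R[2],s["wrist_force"],s["ft_torque"])
c=env.calibration("wrist");w=env.read_camera("wrist")[:,:,::-1]
cv2.imwrite("pics/w12.png",w);np.savez("w12.npz",**c)
cv2.imwrite("pics/w12a.png",cv2.resize(w[160:230,270:360],None,fx=8,fy=8,interpolation=cv2.INTER_CUBIC))
```

```text
11.0 [ 0.5505 -0.0614  0.1874] psi 0.2544513570693268 [-0.0003  0.0005 -1.    ] [-0.524   0.3747 -0.3967] [ 0.0167 -0.0146 -0.0282]
```

View pics/w12a.png

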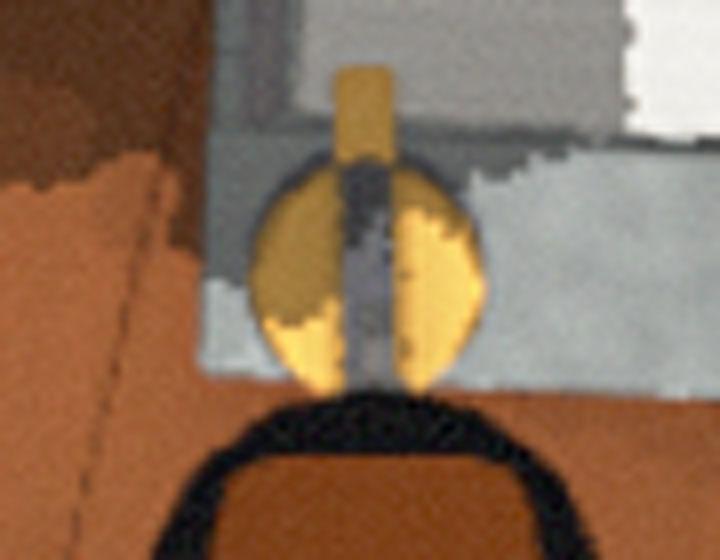

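View pics/w12.png

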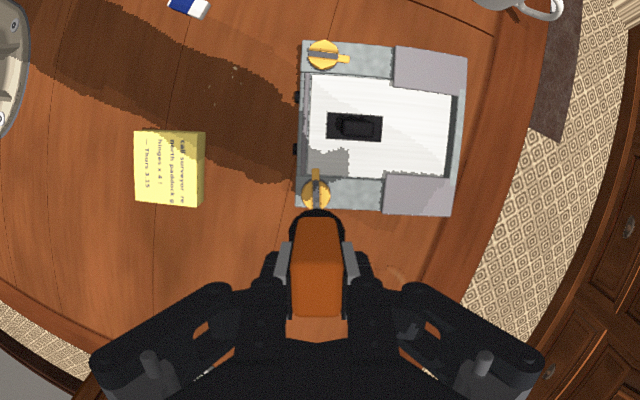

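Run:
```python
from h import *
np.set_printoptions(precision=4,suppress=True)
c=dict(np.load("w12.npz"));p,R=tool()
f=lambda L:[(270+u/8-.4,160+v/8-.4) for u,v in L]
x=unproj("wrist",f([(367,282)]),.0535,c)[0];print("screw",x,"in tool",R.T@(x-p))
# left-screw check with w11
c=dict(np.load("w11.npz"));x=unproj("wrist",[(280+333/9,160+ (262+ 290)/9/1)],.0535,c)[0];print(x)
```

```text
screw [ 0.5504 -0.0614  0.0535] in tool [-0.0003 -0.      0.1338]
[0.5341 0.0629 0.0535]
```

Request:
{"op": "servo_tool", "data": {"increments": [{"claw": 1,"x": -0.02,"y": 0.02,"z": -0.6,"ax": 0,"ay": 0,"az": 0},{"claw": 1,"x": 0,"y": 0,"z": -0.3,"ax": 0,"ay": 0,"az": 0},{"claw": 1,"x": 0,"y": 0,"z": -0.2,"ax": 0,"ay": 0,"az": 0},{"claw": 1,"x": 0,"y": 0,"z": -0.15,"ax": 0,"ay": 0,"az": 0},{"claw": 1,"x": 0,"y": 0,"z": -0.12,"ax": 0,"ay": 0,"az": 0}]}}

```text
clock: 11.55
tcp_pos: [0.5499, -0.0606, 0.1524]
orientation: [0.0, 0.613, 0.79, 0.0]
wrist_force: [-0.2, -0.6, -1.4]
finger_gap: 0.021
```

Request:
{"op": "servo_tool", "data": {"increments": [{"claw": 1,"x": 0,"y": 0,"z": 0,"ax": 0,"ay": 0,"az": 0}]}}

```text
clock: 11.65
tcp_pos: [0.5498, -0.0606, 0.1523]
orientation: [-0.0, 0.613, 0.79, -0.0]
wrist_force: [-0.1, -0.3, -0.5]
finger_gap: 0.0211
```

Run:
```python
from h import *
np.set_printoptions(precision=4,suppress=True)
p,R=tool();s=env.get_state();print(s["clock"],p,"psi",np.arctan2(R[1,1],R[0,1]),R[2],s["wrist_force"],s["ft_torque"])
c=env.calibration("wrist");w=env.read_camera("wrist")[:,:,::-1]
cv2.imwrite("pics/w13.png",w);np.savez("w13.npz",**c)
cv2.imwrite("pics/w13a.png",cv2.resize(w[160:220,280:360],None,fx=9,fy=9,interpolation=cv2.INTER_CUBIC))
```

```text
11.65 [ 0.5498 -0.0606  0.1523] psi 0.2513968392663424 [ 0.0002 -0.0003 -1.    ] [-0.0864 -0.2572 -0.5224] [-0.0055  0.0421  0.0505]
```

View pics/w13a.png

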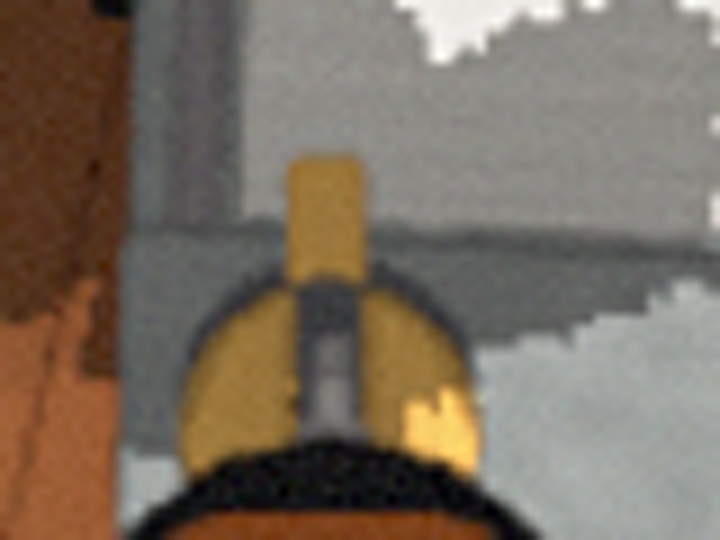

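Request:
{"op": "servo_tool", "data": {"increments": [{"claw": 1,"x": 0,"y": 0,"z": 0,"ax": 0,"ay": 0,"az": 0.5},{"claw": 1,"x": 0,"y": 0,"z": 0,"ax": 0,"ay": 0,"az": 0.7},{"claw": 1,"x": 0,"y": 0,"z": 0,"ax": 0,"ay": 0,"az": 0.8},{"claw": 1,"x": 0,"y": 0,"z": 0,"ax": 0,"ay": 0,"az": 0.8},{"claw": 1,"x": 0,"y": 0,"z": 0,"ax": 0,"ay": 0,"az": 0.8}]}}

```text
clock: 12.2
tcp_pos: [0.5501, -0.0608, 0.153]
orientation: [0.0, 0.395, 0.919, 0.0]
wrist_force: [0.3, -0.3, -1.0]
finger_gap: 0.0211
```

Request:
{"op": "servo_tool", "data": {"increments": [{"claw": 1,"x": 0,"y": 0,"z": 0,"ax": 0,"ay": 0,"az": 0.8},{"claw": 1,"x": 0,"y": 0,"z": 0,"ax": 0,"ay": 0,"az": 0.8},{"claw": 1,"x": 0,"y": 0,"z": 0,"ax": 0,"ay": 0,"az": 0.8},{"claw": 1,"x": 0,"y": 0,"z": 0,"ax": 0,"ay": 0,"az": 0.8},{"claw": 1,"x": 0,"y": 0,"z": 0,"ax": 0,"ay": 0,"az": 0.5}]}}

```text
clock: 12.7
tcp_pos: [0.5501, -0.0607, 0.153]
orientation: [0.0, 0.148, 0.989, 0.0]
wrist_force: [-0.8, 0.6, -1.3]
finger_gap: 0.0211
```

Run:
```python
from h import *
np.set_printoptions(precision=4,suppress=True)
p,R=tool();s=env.get_state();print(s["clock"],p,"psi",np.arctan2(R[1,1],R[0,1]),R[2],s["wrist_force"],s["ft_torque"])
c=env.calibration("wrist");w=env.read_camera("wrist")[:,:,::-1]
cv2.imwrite("pics/w14a.png",cv2.resize(w[160:220,280:360],None,fx=9,fy=9,interpolation=cv2.INTER_CUBIC))
```

```text
12.7 [ 0.5501 -0.0607  0.153 ] psi 1.2741173831092119 [-0.0005  0.0004 -1.    ] [-0.8382  0.5796 -1.3051] [ 0.1212  0.0073 -0.1103]
```

View pics/w14a.png

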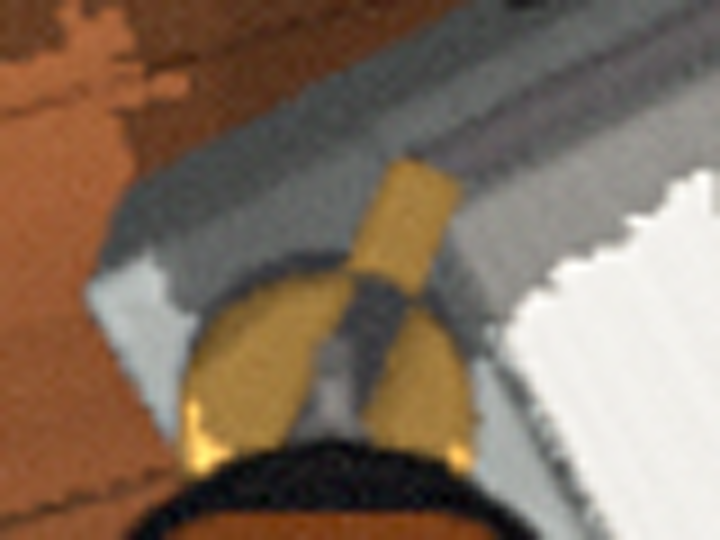

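Turning fine (lag about 0.3 rad). Continue from ψ 1.29 to about 2.1.

Request:
{"op": "servo_tool", "data": {"increments": [{"claw": 1,"x": 0,"y": 0,"z": 0,"ax": 0,"ay": 0,"az": 0.8},{"claw": 1,"x": 0,"y": 0,"z": 0,"ax": 0,"ay": 0,"az": 0.8},{"claw": 1,"x": 0,"y": 0,"z": 0,"ax": 0,"ay": 0,"az": 0.8},{"claw": 1,"x": 0,"y": 0,"z": 0,"ax": 0,"ay": 0,"az": 0.8},{"claw": 1,"x": 0,"y": 0,"z": 0,"ax": 0,"ay": 0,"az": 0.8}]}}

```text
clock: 13.25
tcp_pos: [0.55, -0.0605, 0.153]
orientation: [0.0, -0.13, 0.991, 0.0]
wrist_force: [0.3, 1.4, -0.6]
finger_gap: 0.0211
```

Request:
{"op": "servo_tool", "data": {"increments": [{"claw": 1,"x": 0,"y": 0,"z": 0,"ax": 0,"ay": 0,"az": 0.7},{"claw": 1,"x": 0,"y": 0,"z": 0,"ax": 0,"ay": 0,"az": 0.6},{"claw": 1,"x": 0,"y": 0,"z": 0,"ax": 0,"ay": 0,"az": 0.5},{"claw": 1,"x": 0,"y": 0,"z": 0,"ax": 0,"ay": 0,"az": 0}]}}

```text
clock: 13.65
tcp_pos: [0.5499, -0.0605, 0.1529]
orientation: [0.0, -0.252, 0.968, 0.0]
wrist_force: [-0.8, 0.7, 0.4]
finger_gap: 0.0212
```

Run:
```python
from h import *
np.set_printoptions(precision=4,suppress=True)
p,R=tool();s=env.get_state();print(s["clock"],p,"psi",np.arctan2(R[1,1],R[0,1]),R[2],s["wrist_force"],s["ft_torque"])
c=env.calibration("wrist");w=env.read_camera("wrist")[:,:,::-1]
cv2.imwrite("pics/w15a.png",cv2.resize(w[160:220,280:360],None,fx=9,fy=9,interpolation=cv2.INTER_CUBIC))
```

```text
13.65 [ 0.5499 -0.0605  0.1529] psi 2.0793317464799195 [-0.0003  0.0003 -1.    ] [-0.8364  0.6554  0.4093] [ 0.2848  0.1782 -0.0789]
```

View pics/w15a.png

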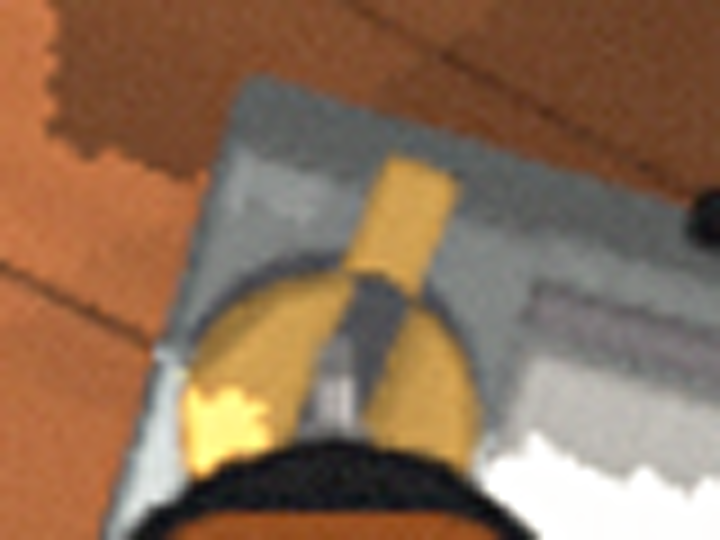

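Request:
{"op": "servo_tool", "data": {"increments": [{"claw": 1,"x": 0,"y": 0,"z": 0,"ax": 0,"ay": 0,"az": 0.5},{"claw": 1,"x": 0,"y": 0,"z": 0,"ax": 0,"ay": 0,"az": 0},{"claw": 1,"x": 0,"y": 0,"z": 0,"ax": 0,"ay": 0,"az": -0.9},{"claw": 1,"x": 0,"y": 0,"z": 0,"ax": 0,"ay": 0,"az": -0.9},{"claw": 1,"x": 0,"y": 0,"z": 0,"ax": 0,"ay": 0,"az": -0.5}]}}

```text
clock: 14.2
tcp_pos: [0.5501, -0.0609, 0.1527]
orientation: [0.0, -0.125, 0.992, -0.0]
wrist_force: [-0.0, 0.1, -0.8]
finger_gap: 0.0212
```

Request:
{"op": "servo_tool", "data": {"increments": [{"claw": 1,"x": 0,"y": 0,"z": 0.2,"ax": 0,"ay": 0,"az": 0},{"claw": 1,"x": 0,"y": 0,"z": 0.8,"ax": 0,"ay": 0,"az": 0},{"claw": 1,"x": 0,"y": 0,"z": 1,"ax": 0,"ay": 0,"az": 0},{"claw": 1,"x": -0.2,"y": 1,"z": 0.2,"ax": 0,"ay": 0,"az": 0},{"claw": 1,"x": -0.2,"y": 1,"z": 0,"ax": 0,"ay": 0,"az": 0}]}}

```text
clock: 14.7
tcp_pos: [0.5411, -0.0111, 0.2096]
orientation: [0.002, -0.128, 0.992, -0.001]
wrist_force: [-0.2, 1.0, -0.4]
finger_gap: 0.0213
```

Request:
{"op": "servo_tool", "data": {"increments": [{"claw": 1,"x": -0.2,"y": 1,"z": 0,"ax": 0,"ay": 0,"az": 0},{"claw": 1,"x": -0.2,"y": 1,"z": 0,"ax": 0,"ay": 0,"az": 0},{"claw": 1,"x": -0.2,"y": 1,"z": 0,"ax": 0,"ay": 0,"az": 0},{"claw": 1,"x": -0.2,"y": 1,"z": 0,"ax": 0,"ay": 0,"az": 0},{"claw": 1,"x": -0.2,"y": 1,"z": 0,"ax": 0,"ay": 0,"az": 0}]}}

```text
clock: 15.2
tcp_pos: [0.5149, 0.1152, 0.2081]
orientation: [0.0, -0.129, 0.992, -0.0]
wrist_force: [-0.1, -0.8, -0.7]
finger_gap: 0.0209
```

Request:
{"op": "servo_tool", "data": {"increments": [{"claw": 1,"x": -0.2,"y": 1,"z": 0,"ax": 0,"ay": 0,"az": 0},{"claw": 1,"x": -0.3,"y": 1,"z": 0,"ax": 0,"ay": 0,"az": 0},{"claw": 1,"x": -0.3,"y": 1,"z": 0,"ax": 0,"ay": 0,"az": 0},{"claw": 1,"x": 0,"y": 0.2,"z": 0,"ax": 0,"ay": 0,"az": 0},{"claw": 1,"x": 0,"y": 0,"z": 0,"ax": 0,"ay": 0,"az": 0}]}}

```text
clock: 15.7
tcp_pos: [0.495, 0.1949, 0.2079]
orientation: [0.0, -0.13, 0.992, -0.0]
wrist_force: [0.2, -0.6, -1.1]
finger_gap: 0.0211
```

Run:
```python
from h import *
np.set_printoptions(precision=4,suppress=True)
p,R=tool();s=env.get_state();print(s["clock"],p,"psi",np.arctan2(R[1,1],R[0,1]),R[2],s["wrist_force"],s["joint_pos"])
c=env.calibration("wrist");w=env.read_camera("wrist")[:,:,::-1]
cv2.imwrite("pics/w16.png",w);np.savez("w16.npz",**c)
cv2.imwrite("pics/w16a.png",cv2.resize(w[140:230,260:380],None,fx=6.5,fy=6.5,interpolation=cv2.INTER_CUBIC))
t=env.read_camera("side")[:,:,::-1]
cv2.imwrite("pics/s16a.png",cv2.resize(t[190:285,240:340],None,fx=6,fy=6,interpolation=cv2.INTER_CUBIC))
c6=dict(np.load("w6.npz"))
h=unproj("wrist",[(290+u/6-.4,v/6-.4) for u,v in[(342,108),(505,188),(423,340),(262,255)]],.072,c6);print(h,h.mean(0))
```

```text
15.7 [0.495  0.1949 0.2079] psi 1.830670647149717 [-0.0007 -0.0004 -1.    ] [ 0.2086 -0.5843 -1.1469] [ 0.2243  0.2452 -0.1456  1.1792 -0.0004 -0.0356]
[[0.4824 0.2077 0.072 ]
 [0.5074 0.2073 0.072 ]
 [0.5066 0.1815 0.072 ]
 [0.4817 0.1828 0.072 ]] [0.4945 0.1948 0.072 ]
```

View pics/w16a.png

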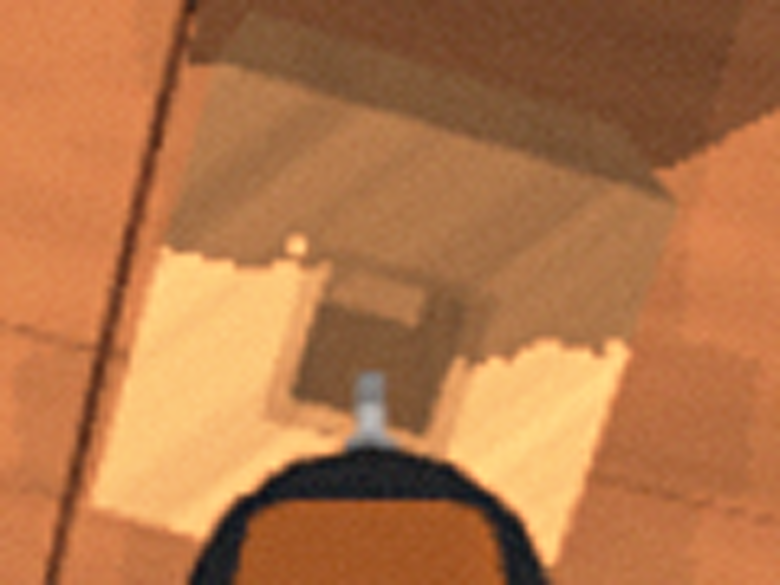

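View pics/w16.png

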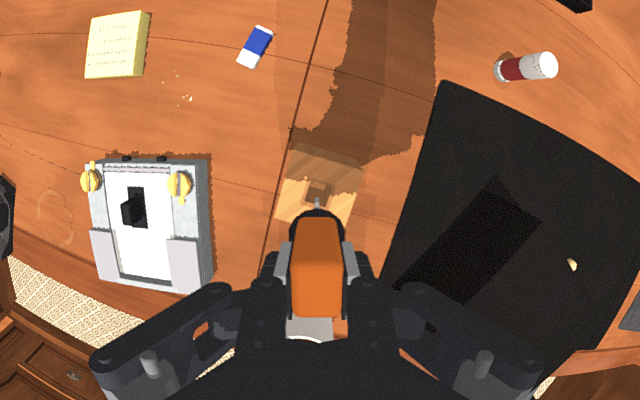

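View pics/s16a.png

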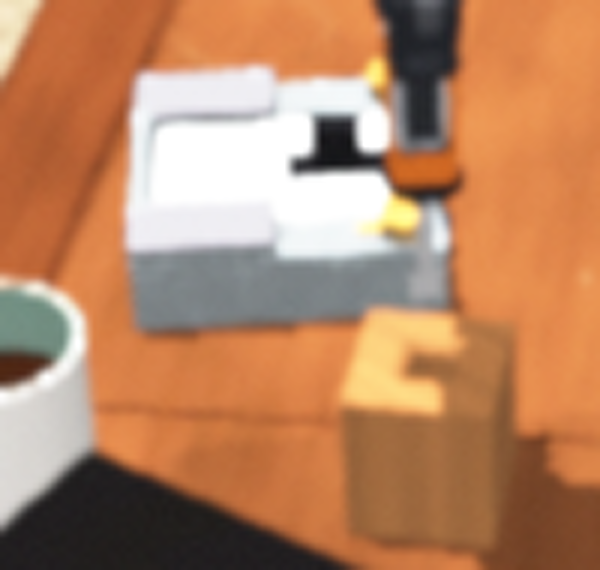

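Request:
{"op": "servo_tool", "data": {"increments": [{"claw": 1,"x": 0.03,"y": 0,"z": -0.7,"ax": 0,"ay": 0,"az": 0},{"claw": 1,"x": 0,"y": 0,"z": -0.6,"ax": 0,"ay": 0,"az": 0},{"claw": 1,"x": 0,"y": 0,"z": -0.6,"ax": 0,"ay": 0,"az": 0},{"claw": 1,"x": 0,"y": 0,"z": -0.4,"ax": 0,"ay": 0,"az": 0},{"claw": 1,"x": 0,"y": 0,"z": 0,"ax": 0,"ay": 0,"az": 0}]}}

```text
clock: 16.3
tcp_pos: [0.495, 0.1932, 0.1487]
orientation: [-0.001, -0.128, 0.992, -0.0]
wrist_force: [0.1, 0.4, -1.2]
finger_gap: 0.0215
```

Request:
{"op": "servo_tool", "data": {"increments": [{"claw": 1,"x": 0.02,"y": 0.05,"z": -0.5,"ax": 0,"ay": 0,"az": 0},{"claw": 1,"x": 0,"y": 0,"z": -0.4,"ax": 0,"ay": 0,"az": 0},{"claw": 1,"x": 0,"y": 0,"z": -0.25,"ax": 0,"ay": 0,"az": 0},{"claw": 1,"x": 0,"y": 0,"z": 0,"ax": 0,"ay": 0,"az": 0},{"claw": 1,"x": 0,"y": 0,"z": 0,"ax": 0,"ay": 0,"az": 0}]}}

```text
clock: 16.8
tcp_pos: [0.4961, 0.1956, 0.1213]
orientation: [-0.0, -0.129, 0.992, 0.0]
wrist_force: [-0.2, 0.4, -0.9]
finger_gap: 0.0211
```

Run:
```python
from h import *
np.set_printoptions(precision=4,suppress=True)
p,R=tool();s=env.get_state();print(s["clock"],p,"psi",np.arctan2(R[1,1],R[0,1]),R[2],s["wrist_force"],s["joint_pos"])
w=env.read_camera("wrist")[:,:,::-1]
cv2.imwrite("pics/w17.png",w)
```

```text
16.8 [0.4961 0.1956 0.1213] psi 1.8289601595629674 [ 0.0002  0.0001 -1.    ] [-0.1955  0.4281 -0.9284] [ 0.225   0.3068 -0.2857  0.9786  0.0001 -0.0332]
```

View pics/w17.png

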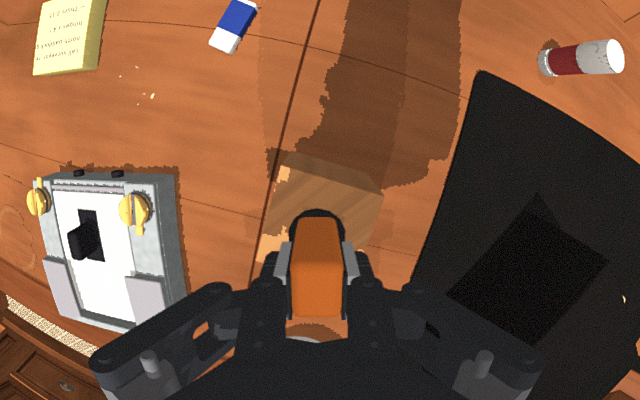

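Request:
{"op": "servo_tool", "data": {"increments": [{"claw": 1,"x": -0.02,"y": 0,"z": -0.1,"ax": 0,"ay": 0,"az": 0},{"claw": 1,"x": 0,"y": 0,"z": -0.08,"ax": 0,"ay": 0,"az": 0},{"claw": 1,"x": 0,"y": 0,"z": 0,"ax": 0,"ay": 0,"az": 0}]}}

```text
clock: 17.15
tcp_pos: [0.4957, 0.1956, 0.1169]
orientation: [0.0, -0.129, 0.992, 0.0]
wrist_force: [-0.8, 0.7, -0.7]
finger_gap: 0.0206
```

Seated height reached. Release and rise.

Request:
{"op": "servo_tool", "data": {"increments": [{"claw": 0.6,"x": 0,"y": 0,"z": 0,"ax": 0,"ay": 0,"az": 0},{"claw": 0.3,"x": 0,"y": 0,"z": 0,"ax": 0,"ay": 0,"az": 0},{"claw": 0.1,"x": 0,"y": 0,"z": 0,"ax": 0,"ay": 0,"az": 0},{"claw": 0.1,"x": 0,"y": 0,"z": 0,"ax": 0,"ay": 0,"az": 0},{"claw": 0.1,"x": 0,"y": 0,"z": 0.5,"ax": 0,"ay": 0,"az": 0}]}}

```text
clock: 17.65
tcp_pos: [0.4944, 0.1952, 0.1282]
orientation: [-0.002, -0.129, 0.992, -0.0]
wrist_force: [0.1, -0.7, -0.1]
finger_gap: 0.0769
```

Request:
{"op": "servo_tool", "data": {"increments": [{"claw": 0.1,"x": 0,"y": 0,"z": 1,"ax": 0,"ay": 0,"az": 0},{"claw": 0.1,"x": 0,"y": 0,"z": 1,"ax": 0,"ay": 0,"az": 0},{"claw": 0.1,"x": 0,"y": 0,"z": 1,"ax": 0,"ay": 0,"az": 0},{"claw": 0.1,"x": 0,"y": 0,"z": 0.5,"ax": 0,"ay": 0,"az": 0},{"claw": 0.1,"x": 0,"y": 0,"z": 0,"ax": 0,"ay": 0,"az": 0}]}}

```text
clock: 18.15
tcp_pos: [0.4969, 0.1959, 0.2193]
orientation: [0.002, -0.129, 0.992, 0.0]
wrist_force: [1.4, -0.5, 0.5]
finger_gap: 0.077
```

Run:
```python
from h import *
np.set_printoptions(precision=4,suppress=True)
p,R=tool();s=env.get_state();print(s["clock"],p,"psi",np.arctan2(R[1,1],R[0,1]),R[2],s["wrist_force"])
c=env.calibration("wrist");w=env.read_camera("wrist")[:,:,::-1];np.savez("w18.npz",**c)
cv2.imwrite("pics/w18.png",w)
cv2.imwrite("pics/w18b.png",cv2.resize(w[130:310,70:240],None,fx=3.3,fy=3.3,interpolation=cv2.INTER_CUBIC))
```

```text
18.15 [0.4969 0.1959 0.2193] psi 1.8289397278189878 [-0.0045 -0.0001 -1.    ] [ 1.3563 -0.52    0.466 ]
```

View pics/w18.png

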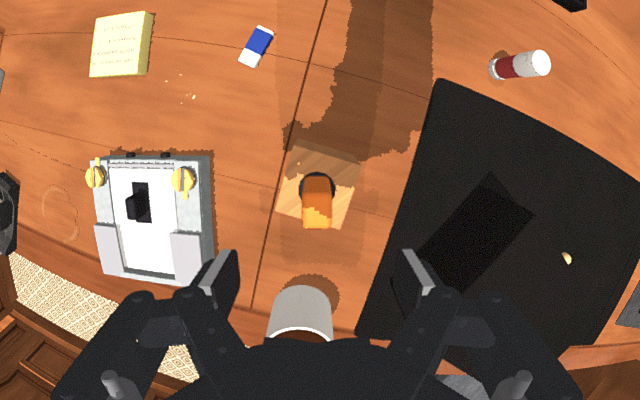

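View pics/w18b.png

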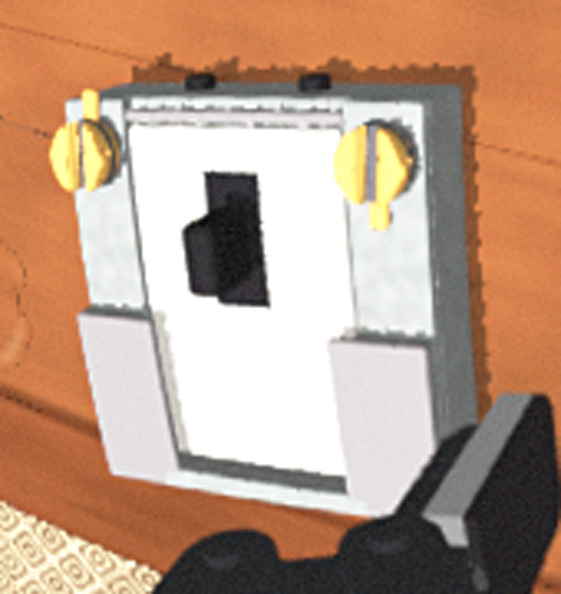

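Request:
{"op": "servo_tool", "data": {"increments": [{"claw": 0.5,"x": 0.35,"y": -0.95,"z": 0,"ax": 0,"ay": 0,"az": 0},{"claw": 0.5,"x": 0.35,"y": -0.95,"z": 0,"ax": 0,"ay": 0,"az": 0},{"claw": 0.5,"x": 0.35,"y": -0.95,"z": 0,"ax": 0,"ay": 0,"az": 0},{"claw": 0.5,"x": 0.35,"y": -0.95,"z": 0,"ax": 0,"ay": 0,"az": -0.1},{"claw": 0.5,"x": 0.35,"y": -0.95,"z": 0,"ax": 0,"ay": 0,"az": -0.1}]}}

```text
clock: 18.7
tcp_pos: [0.5387, 0.0759, 0.215]
orientation: [-0.001, -0.115, 0.993, 0.0]
wrist_force: [0.6, 0.4, -0.0]
finger_gap: 0.0426
```

Request:
{"op": "servo_tool", "data": {"increments": [{"claw": 0.5,"x": 0.35,"y": -0.95,"z": -0.5,"ax": 0,"ay": 0,"az": -0.1},{"claw": 0.5,"x": 0.35,"y": -0.95,"z": -0.7,"ax": 0,"ay": 0,"az": -0.07},{"claw": 0.5,"x": 0.35,"y": -0.95,"z": -0.7,"ax": 0,"ay": 0,"az": 0},{"claw": 0.5,"x": 0,"y": 0,"z": -0.5,"ax": 0,"ay": 0,"az": 0},{"claw": 0.5,"x": 0,"y": 0,"z": 0,"ax": 0,"ay": 0,"az": 0}]}}

```text
clock: 19.2
tcp_pos: [0.5633, 0.0055, 0.1533]
orientation: [-0.003, -0.102, 0.995, 0.001]
wrist_force: [-0.1, 0.8, -0.4]
finger_gap: 0.043
```

Run:
```python
from h import *
np.set_printoptions(precision=4,suppress=True)
p,R=tool();s=env.get_state();print(s["clock"],p,"psi",np.arctan2(R[1,1],R[0,1]),R[2],s["wrist_force"])
c=env.calibration("wrist");w=env.read_camera("wrist")[:,:,::-1];np.savez("w19.npz",**c)
cv2.imwrite("pics/w19.png",w)
P=p.copy();P[2]=.066;print(proj("wrist",P,c))
```

```text
19.2 [0.5633 0.0055 0.1533] psi 1.7759046322013858 [ 0.0061  0.0027 -1.    ] [-0.1302  0.8088 -0.3886]
[[317.703  213.6247]]
```

View pics/w19.png

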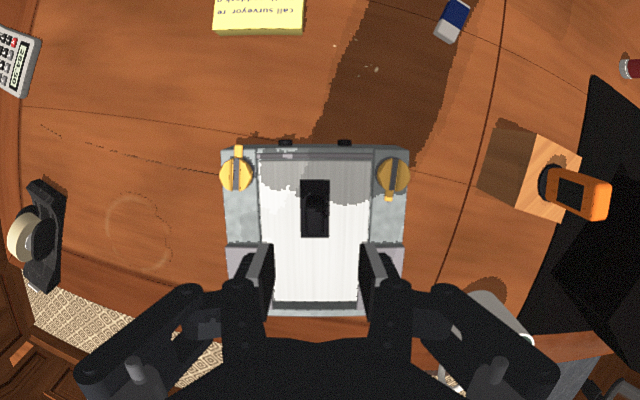

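Run:
```python
import cv2
w=cv2.imread("pics/w19.png")
cv2.imwrite("pics/w19a.png",cv2.resize(w[135:315,220:410],None,fx=4,fy=3.9,interpolation=cv2.INTER_CUBIC)[:,:760])
cv2.imwrite("pics/w19b.png",cv2.convertScaleAbs(cv2.resize(w[170:245,285:345],None,fx=8,fy=8,interpolation=cv2.INTER_CUBIC),alpha=3))
```

```text
(no output)
```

View pics/w19b.png

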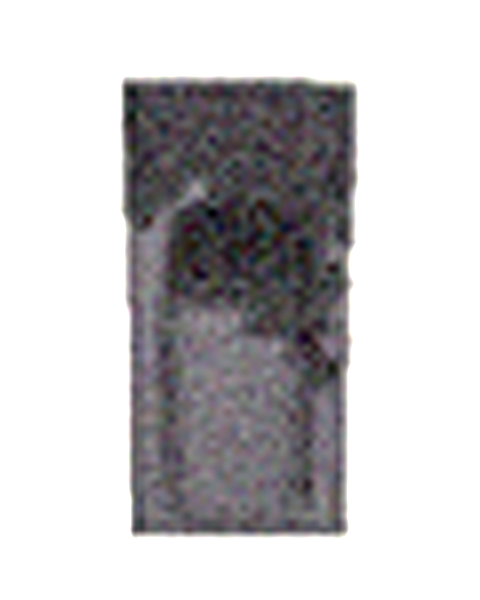

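Run:
```python
from h import *
np.set_printoptions(precision=4,suppress=True)
c=dict(np.load("w19.npz"));p,R=tool();print(p,R[2])
f=lambda L:[(285+u/8-.4,170+v/8-.4) for u,v in L]
for L,z in (([(170,305),(310,305),(305,528),(172,528)],.066),([(125,80),(355,80),(345,530),(132,530)],.039)):
  x=unproj("wrist",f(L),z,c);m=x.mean(0);print(m,R.T@(m-p),np.linalg.norm(x[0]-x[1]),np.linalg.norm(x[1]-x[2]))
# lid front edge / lip from w19
s=env.get_state();print(s["clock"])
```

```text
[0.5639 0.006  0.1549] [ 0.0042  0.002  -1.    ]
[0.57   0.0046 0.066 ] [-0.0061 -0.0029  0.0888] 0.012677979613309626 0.02181048688109224
[0.5682 0.0041 0.039 ] [-0.0043 -0.003   0.1158] 0.022894966314651533 0.048229540324132555
19.25
```

Request:
{"op": "servo_tool", "data": {"increments": [{"claw": 0.5,"x": 0.1,"y": -0.05,"z": -0.8,"ax": 0,"ay": 0,"az": 0},{"claw": 0.5,"x": 0,"y": 0,"z": -0.8,"ax": 0,"ay": 0,"az": 0},{"claw": 0.5,"x": 0,"y": 0,"z": -0.8,"ax": 0,"ay": 0,"az": 0},{"claw": 0.5,"x": 0,"y": 0,"z": -0.4,"ax": 0,"ay": 0,"az": 0},{"claw": 0.5,"x": 0,"y": 0,"z": 0,"ax": 0,"ay": 0,"az": 0}]}}

```text
clock: 19.75
tcp_pos: [0.567, 0.0053, 0.0859]
orientation: [-0.001, -0.104, 0.995, 0.0]
wrist_force: [-0.8, -0.1, 1.0]
finger_gap: 0.0427
```

Run:
```python
from h import *
np.set_printoptions(precision=4,suppress=True)
p,R=tool();s=env.get_state();print(s["clock"],p,"psi",np.arctan2(R[1,1],R[0,1]),R[2],s["wrist_force"])
w=env.read_camera("wrist")[:,:,::-1]
cv2.imwrite("pics/w20.png",w)
```

```text
19.75 [0.567  0.0053 0.0859] psi 1.7784672001796922 [ 0.0023  0.001  -1.    ] [-0.772  -0.0527  0.9984]
```

View pics/w20.png

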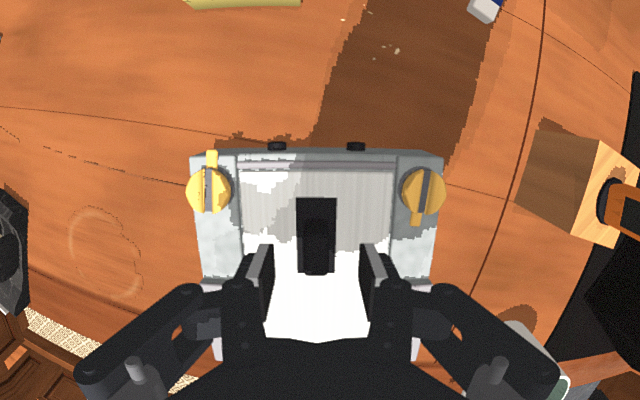

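Request:
{"op": "servo_tool", "data": {"increments": [{"claw": 0.5,"x": 0,"y": 0,"z": -0.5,"ax": 0,"ay": 0,"az": 0},{"claw": 0.5,"x": 0,"y": 0,"z": -0.35,"ax": 0,"ay": 0,"az": 0},{"claw": 0.5,"x": 0,"y": 0,"z": 0,"ax": 0,"ay": 0,"az": 0},{"claw": 0.5,"x": 0,"y": 0,"z": 0,"ax": 0,"ay": 0,"az": 0}]}}

```text
clock: 20.2
tcp_pos: [0.5679, 0.0043, 0.0654]
orientation: [-0.0, -0.103, 0.995, 0.0]
wrist_force: [-0.1, -1.0, 0.1]
finger_gap: 0.0427
```

Run:
```python
from h import *
np.set_printoptions(precision=4,suppress=True)
p,R=tool();s=env.get_state();print(s["clock"],p,"psi",np.arctan2(R[1,1],R[0,1]),R[2],s["wrist_force"])
w=env.read_camera("wrist")[:,:,::-1]
cv2.imwrite("pics/w21.png",w)
```

```text
20.2 [0.5679 0.0043 0.0654] psi 1.777104089309045 [ 0.0006  0.0003 -1.    ] [-0.1191 -0.9853  0.1121]
```

View pics/w21.png

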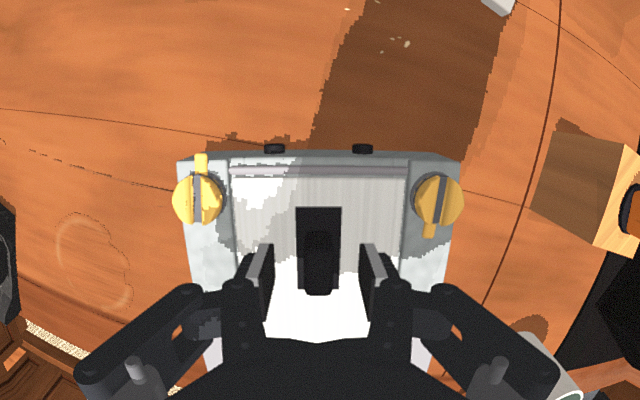

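Request:
{"op": "servo_tool", "data": {"increments": [{"claw": 0.5,"x": 0,"y": 0,"z": -0.15,"ax": 0,"ay": 0,"az": 0},{"claw": 0.7,"x": 0,"y": 0,"z": 0,"ax": 0,"ay": 0,"az": 0},{"claw": 1,"x": 0,"y": 0,"z": 0,"ax": 0,"ay": 0,"az": 0},{"claw": 1,"x": 0,"y": 0,"z": 0,"ax": 0,"ay": 0,"az": 0},{"claw": 1,"x": 0,"y": 0,"z": 0,"ax": 0,"ay": 0,"az": 0}], "newtons": 70}}

```text
clock: 20.75
tcp_pos: [0.5683, 0.0043, 0.0621]
orientation: [0.0, -0.103, 0.995, -0.0]
wrist_force: [0.0, -0.1, 1.4]
finger_gap: 0.0124
```

Request:
{"op": "servo_tool", "data": {"increments": [{"claw": 1,"x": 0,"y": 0,"z": 0,"ax": 0,"ay": 0,"az": 0},{"claw": 1,"x": 0,"y": 0,"z": 0,"ax": 0,"ay": 0,"az": 0}]}}

```text
clock: 20.95
tcp_pos: [0.5683, 0.0043, 0.0621]
orientation: [0.0, -0.103, 0.995, -0.0]
wrist_force: [-0.4, -0.2, 2.5]
finger_gap: 0.0125
```

Request:
{"op": "servo_tool", "data": {"increments": [{"claw": 1,"x": 0.02,"y": 0,"z": 0.09,"ax": -0.03,"ay": 0.14,"az": 0},{"claw": 1,"x": 0.02,"y": 0.01,"z": 0.09,"ax": -0.03,"ay": 0.15,"az": 0},{"claw": 1,"x": 0.02,"y": 0,"z": 0.08,"ax": -0.03,"ay": 0.14,"az": 0},{"claw": 1,"x": 0,"y": 0,"z": 0,"ax": 0,"ay": 0,"az": 0},{"claw": 1,"x": 0,"y": 0,"z": 0,"ax": 0,"ay": 0,"az": 0}]}}

```text
clock: 21.45
tcp_pos: [0.5694, 0.0046, 0.0678]
orientation: [-0.031, -0.103, 0.994, -0.003]
wrist_force: [0.1, 0.0, -1.4]
finger_gap: 0.0124
```

Run:
```python
from h import *
np.set_printoptions(precision=4,suppress=True)
p,R=tool();s=env.get_state();print(s["clock"],p,"psi",np.arctan2(R[1,1],R[0,1]),R[2],s["wrist_force"],s["ft_torque"])
w=env.read_camera("wrist")[:,:,::-1]
cv2.imwrite("pics/w22a.png",cv2.resize(w[130:330,170:470],None,fx=2.6,fy=2.6,interpolation=cv2.INTER_CUBIC))
t=env.read_camera("side")[:,:,::-1]
cv2.imwrite("pics/s22a.png",cv2.resize(t[180:260,240:340],None,fx=7,fy=7,interpolation=cv2.INTER_CUBIC))
```

```text
21.45 [0.5694 0.0046 0.0678] psi 1.7773124111350471 [ 0.0617  0.0004 -0.9981] [ 0.0724  0.0236 -1.3907] [-0.0484 -0.0427  0.0469]
```

View pics/w22a.png

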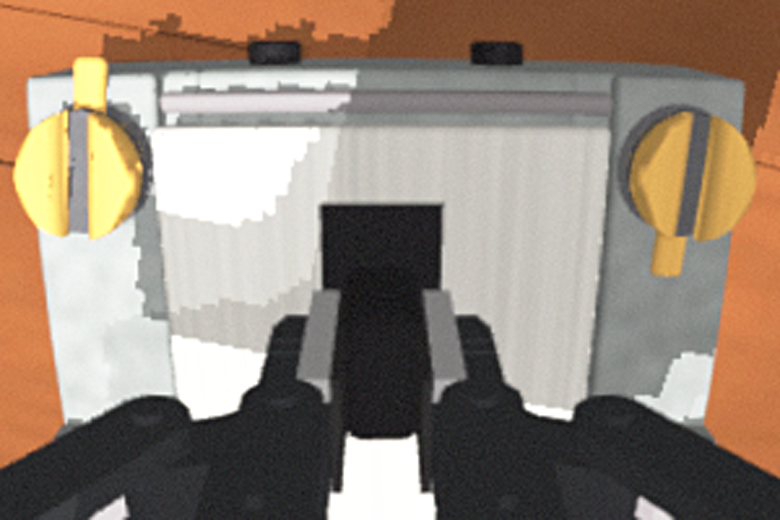

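View pics/s22a.png

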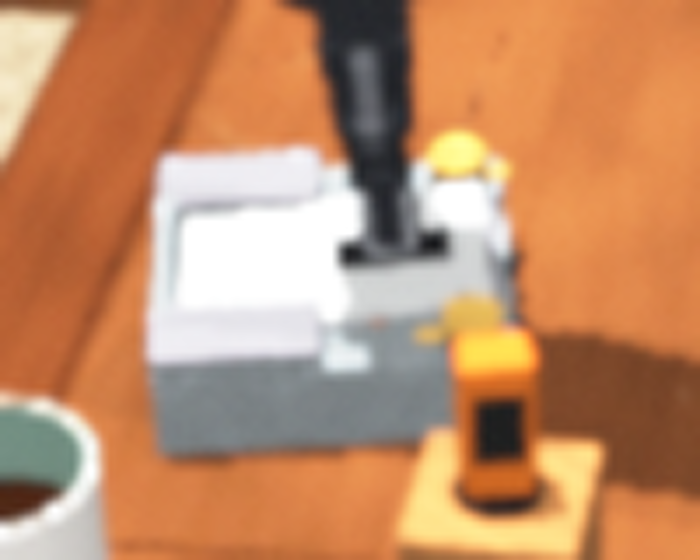

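Request:
{"op": "servo_tool", "data": {"increments": [{"claw": 1,"x": -0.2,"y": -0.04,"z": 0.03,"ax": 0,"ay": 0,"az": 0},{"claw": 1,"x": -0.39,"y": -0.08,"z": 0.02,"ax": 0,"ay": 0,"az": 0},{"claw": 1,"x": -0.39,"y": -0.08,"z": 0.02,"ax": 0,"ay": 0,"az": 0},{"claw": 1,"x": -0.39,"y": -0.08,"z": 0.02,"ax": 0,"ay": 0,"az": 0},{"claw": 1,"x": 0,"y": 0,"z": 0,"ax": 0,"ay": 0,"az": 0}]}}

```text
clock: 22.05
tcp_pos: [0.5332, -0.0026, 0.0707]
orientation: [-0.031, -0.103, 0.994, -0.003]
wrist_force: [0.2, 0.1, -2.6]
finger_gap: 0.0124
```

Run:
```python
from h import *
np.set_printoptions(precision=4,suppress=True)
p,R=tool();s=env.get_state();print(s["clock"],p,"psi",np.arctan2(R[1,1],R[0,1]),R[2],s["wrist_force"],s["ft_torque"])
w=env.read_camera("wrist")[:,:,::-1]
cv2.imwrite("pics/w23a.png",cv2.resize(w[130:330,170:470],None,fx=2.6,fy=2.6,interpolation=cv2.INTER_CUBIC))
```

```text
22.05 [ 0.5332 -0.0026  0.0707] psi 1.7766999228482465 [ 0.0628  0.0005 -0.998 ] [ 0.2193  0.1163 -2.5901] [-0.0158 -0.0216 -0.0291]
```

View pics/w23a.png

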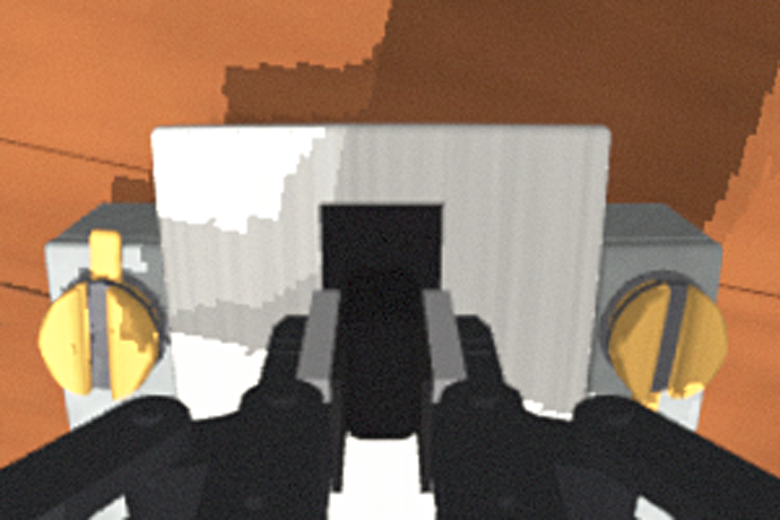

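Request:
{"op": "servo_tool", "data": {"increments": [{"claw": 1,"x": -0.39,"y": -0.08,"z": 0.02,"ax": 0,"ay": 0,"az": 0},{"claw": 1,"x": -0.39,"y": -0.08,"z": 0.02,"ax": 0,"ay": 0,"az": 0},{"claw": 1,"x": -0.39,"y": -0.08,"z": 0.02,"ax": 0,"ay": 0,"az": 0},{"claw": 1,"x": -0.39,"y": -0.08,"z": 0.02,"ax": 0,"ay": 0,"az": 0},{"claw": 1,"x": -0.2,"y": -0.04,"z": 0.02,"ax": 0,"ay": 0,"az": 0}]}}

```text
clock: 22.6
tcp_pos: [0.4899, -0.0115, 0.073]
orientation: [-0.031, -0.103, 0.994, -0.003]
wrist_force: [0.1, -0.6, -1.1]
finger_gap: 0.0123
```

Request:
{"op": "servo_tool", "data": {"increments": [{"claw": 1,"x": 0,"y": 0,"z": 0.02,"ax": 0,"ay": 0,"az": 0},{"claw": 1,"x": 0,"y": 0,"z": 0,"ax": 0,"ay": 0,"az": 0}]}}

```text
clock: 22.8
tcp_pos: [0.4917, -0.0116, 0.0739]
orientation: [-0.03, -0.103, 0.994, -0.003]
wrist_force: [0.9, 0.2, -2.1]
finger_gap: 0.0122
```

Run:
```python
from h import *
np.set_printoptions(precision=4,suppress=True)
p,R=tool();s=env.get_state();print(s["clock"],p,"psi",np.arctan2(R[1,1],R[0,1]),R[2],s["wrist_force"],s["ft_torque"])
w=env.read_camera("wrist")[:,:,::-1]
cv2.imwrite("pics/w24.png",w)
```

```text
22.8 [ 0.4917 -0.0116  0.0739] psi 1.776990630434975 [ 0.0604 -0.0002 -0.9982] [ 0.8627  0.2387 -2.146 ] [ 0.0502 -0.0723  0.0071]
```

View pics/w24.png

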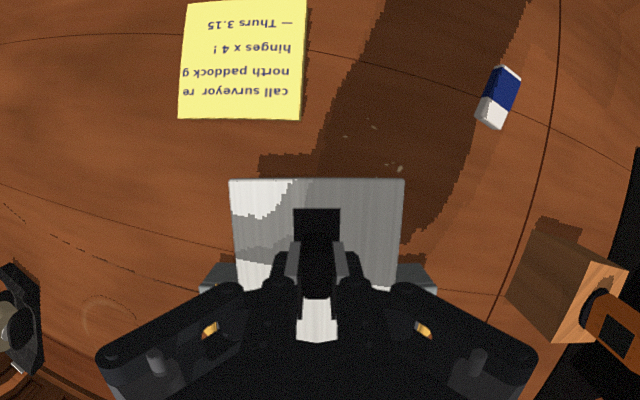

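Request:
{"op": "servo_tool", "data": {"increments": [{"claw": 1,"x": 0,"y": 0,"z": 0.4,"ax": 0,"ay": 0,"az": 0},{"claw": 1,"x": 0,"y": 0,"z": 0.7,"ax": 0,"ay": 0,"az": 0},{"claw": 1,"x": 0,"y": 0,"z": 0.8,"ax": 0.03,"ay": -0.14,"az": 0},{"claw": 1,"x": 0,"y": 0,"z": 0.8,"ax": 0.03,"ay": -0.14,"az": 0},{"claw": 1,"x": 0,"y": 0,"z": 0.5,"ax": 0.03,"ay": -0.15,"az": 0}]}}

```text
clock: 23.35
tcp_pos: [0.4925, -0.0115, 0.1556]
orientation: [0.002, -0.103, 0.995, -0.0]
wrist_force: [0.8, -0.0, -1.2]
finger_gap: 0.0126
```

Request:
{"op": "servo_tool", "data": {"increments": [{"claw": 1,"x": 0.2,"y": -0.5,"z": 0,"ax": 0,"ay": 0,"az": 0},{"claw": 1,"x": 0.35,"y": -0.8,"z": 0,"ax": 0,"ay": 0,"az": 0},{"claw": 1,"x": 0.35,"y": -0.8,"z": 0,"ax": 0,"ay": 0,"az": 0},{"claw": 1,"x": 0.4,"y": -0.8,"z": 0,"ax": 0,"ay": 0,"az": 0},{"claw": 1,"x": 0.4,"y": -0.8,"z": 0,"ax": 0,"ay": 0,"az": 0}]}}

```text
clock: 23.85
tcp_pos: [0.5341, -0.1054, 0.1528]
orientation: [-0.001, -0.103, 0.995, 0.0]
wrist_force: [1.3, 0.7, -1.4]
finger_gap: 0.0128
```

Request:
{"op": "servo_tool", "data": {"increments": [{"claw": 1,"x": 0.4,"y": -0.8,"z": 0,"ax": 0,"ay": 0,"az": 0},{"claw": 1,"x": 0.4,"y": -0.8,"z": 0,"ax": 0,"ay": 0,"az": 0},{"claw": 1,"x": 0.3,"y": -0.5,"z": 0,"ax": 0,"ay": 0,"az": 0},{"claw": 1,"x": 0,"y": -0.3,"z": 0,"ax": 0,"ay": 0,"az": 0},{"claw": 1,"x": 0,"y": 0,"z": 0,"ax": 0,"ay": 0,"az": 0}]}}

```text
clock: 24.35
tcp_pos: [0.561, -0.1647, 0.1529]
orientation: [-0.001, -0.102, 0.995, 0.0]
wrist_force: [-0.5, 0.0, -1.8]
finger_gap: 0.0125
```

Run:
```python
from h import *
np.set_printoptions(precision=4,suppress=True)
p,R=tool();s=env.get_state();print(s["clock"],p,"psi",np.arctan2(R[1,1],R[0,1]),R[2],s["wrist_force"],s["ft_torque"])
t=env.read_camera("top")[:,:,::-1]
cv2.imwrite("pics/t25.png",cv2.resize(t[100:260,200:470],None,fx=2.9,fy=2.9,interpolation=cv2.INTER_CUBIC))
t=env.read_camera("side")[:,:,::-1]
cv2.imwrite("pics/s25.png",cv2.resize(t[130:290,200:440],None,fx=3.2,fy=3.2,interpolation=cv2.INTER_CUBIC))
```

```text
24.35 [ 0.561  -0.1647  0.1529] psi 1.7760349897329468 [ 0.001   0.0007 -1.    ] [-0.5485  0.0082 -1.7848] [ 0.0152  0.0424 -0.0691]
```

View pics/t25.png

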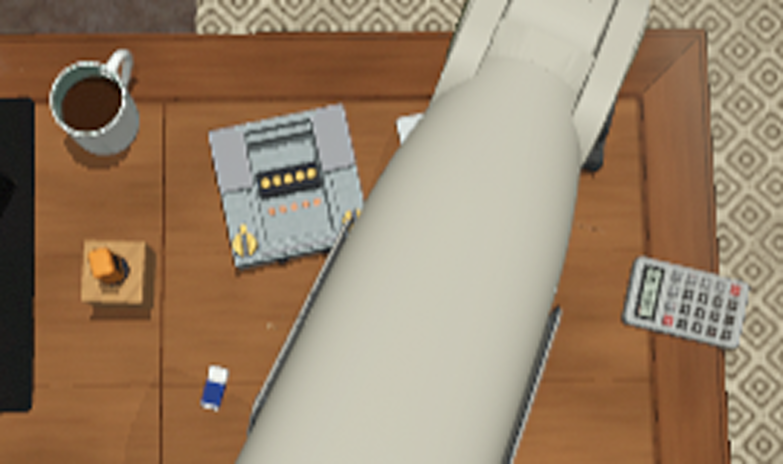

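View pics/s25.png

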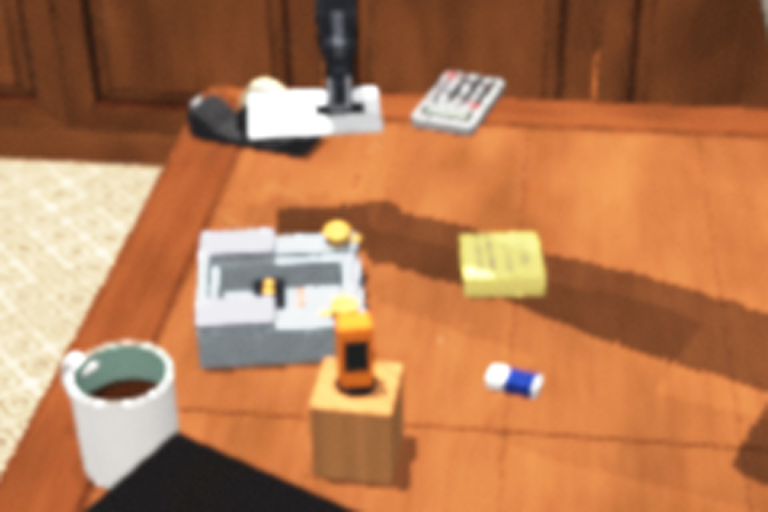

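Run:
```python
from h import *
np.set_printoptions(precision=4,suppress=True)
print(unproj("top",[(391,155),(408,158),(399,112),(414,113)],[0,0,.03,.03]))
L=np.array([.5866,-.159]);c,s=np.cos(.206),np.sin(.206)
for a in(65,-65):
  for b in (45,-45): print(L+np.array([c*a-s*b,s*a+c*b])/1000)
```

```text
[[ 0.6243 -0.2907  0.    ]
 [ 0.6137 -0.3466  0.    ]
 [ 0.7611 -0.3155  0.03  ]
 [ 0.7573 -0.3645  0.03  ]]
[ 0.641  -0.1017]
[ 0.6594 -0.1898]
[ 0.5138 -0.1282]
[ 0.5322 -0.2163]
```

Request:
{"op": "servo_tool", "data": {"increments": [{"claw": 1,"x": 0,"y": 0,"z": -0.6,"ax": 0,"ay": 0,"az": 0},{"claw": 1,"x": 0,"y": 0,"z": -1,"ax": 0,"ay": 0,"az": 0},{"claw": 1,"x": 0,"y": 0,"z": -1,"ax": 0,"ay": 0,"az": 0},{"claw": 1,"x": 0,"y": 0,"z": -1,"ax": 0,"ay": 0,"az": 0},{"claw": 1,"x": 0,"y": 0,"z": -0.6,"ax": 0,"ay": 0,"az": 0}]}}

```text
clock: 24.95
tcp_pos: [0.5599, -0.1623, 0.0468]
orientation: [-0.001, -0.104, 0.995, 0.001]
wrist_force: [-0.5, 0.3, -2.2]
finger_gap: 0.0127
```

Request:
{"op": "servo_tool", "data": {"increments": [{"claw": 1,"x": 0,"y": 0,"z": -0.3,"ax": 0,"ay": 0,"az": 0},{"claw": 1,"x": 0,"y": 0,"z": -0.2,"ax": 0,"ay": 0,"az": 0},{"claw": 1,"x": 0,"y": 0,"z": 0,"ax": 0,"ay": 0,"az": 0},{"claw": 1,"x": 0,"y": 0,"z": 0,"ax": 0,"ay": 0,"az": 0}]}}

```text
clock: 25.35
tcp_pos: [0.562, -0.164, 0.037]
orientation: [0.001, -0.103, 0.995, -0.0]
wrist_force: [-0.1, -0.2, -1.0]
finger_gap: 0.0126
```

Request:
{"op": "servo_tool", "data": {"increments": [{"claw": 1,"x": 0,"y": 0,"z": -0.15,"ax": 0,"ay": 0,"az": 0},{"claw": 1,"x": 0,"y": 0,"z": -0.1,"ax": 0,"ay": 0,"az": 0},{"claw": 1,"x": 0,"y": 0,"z": -0.05,"ax": 0,"ay": 0,"az": 0},{"claw": 1,"x": 0,"y": 0,"z": 0,"ax": 0,"ay": 0,"az": 0},{"claw": 1,"x": 0,"y": 0,"z": 0,"ax": 0,"ay": 0,"az": 0}]}}

```text
clock: 25.85
tcp_pos: [0.5613, -0.164, 0.0285]
orientation: [-0.0, -0.103, 0.995, 0.0]
wrist_force: [1.4, 0.3, -1.7]
finger_gap: 0.0123
```

Request:
{"op": "servo_tool", "data": {"increments": [{"claw": 1,"x": 0,"y": 0,"z": -0.03,"ax": 0,"ay": 0,"az": 0},{"claw": 1,"x": 0,"y": 0,"z": 0,"ax": 0,"ay": 0,"az": 0},{"claw": 1,"x": 0,"y": 0,"z": 0,"ax": 0,"ay": 0,"az": 0}]}}

```text
clock: 26.15
tcp_pos: [0.5615, -0.164, 0.0281]
orientation: [0.0, -0.103, 0.995, -0.0]
wrist_force: [-0.1, -0.3, 1.4]
finger_gap: 0.0125
```

Run:
```python
from h import *
np.set_printoptions(precision=4,suppress=True)
p,R=tool();s=env.get_state();print(s["clock"],p,R[2],s["wrist_force"],s["ft_torque"])
t=env.read_camera("side")[:,:,::-1]
cv2.imwrite("pics/s26.png",cv2.resize(t[150:230,240:360],None,fx=6,fy=6,interpolation=cv2.INTER_CUBIC))
```

```text
26.15 [ 0.5615 -0.164   0.0281] [-0.0003 -0.0002 -1.    ] [-0.0856 -0.3103  1.4222] [ 0.0274  0.1289 -0.0018]
```

View pics/s26.png

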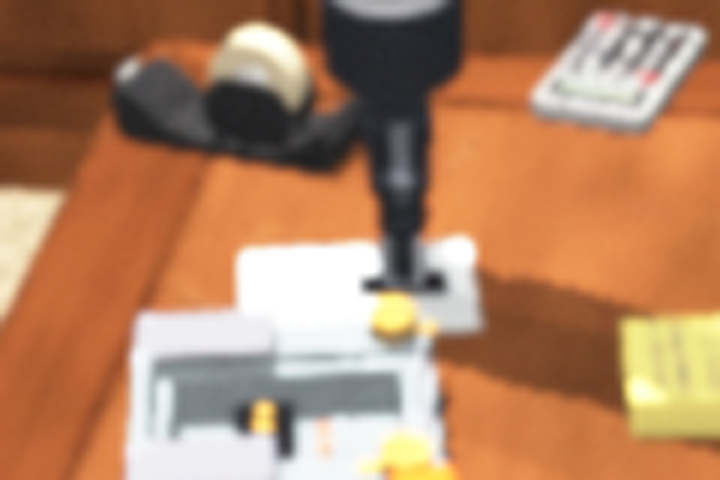

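Force turned positive: lid is resting on the desk. Release partly, then rise.

Request:
{"op": "servo_tool", "data": {"increments": [{"claw": 0.8,"x": 0,"y": 0,"z": 0,"ax": 0,"ay": 0,"az": 0},{"claw": 0.6,"x": 0,"y": 0,"z": 0,"ax": 0,"ay": 0,"az": 0},{"claw": 0.5,"x": 0,"y": 0,"z": 0,"ax": 0,"ay": 0,"az": 0},{"claw": 0.5,"x": 0,"y": 0,"z": 0,"ax": 0,"ay": 0,"az": 0},{"claw": 0.5,"x": 0,"y": 0,"z": 0.4,"ax": 0,"ay": 0,"az": 0}]}}

```text
clock: 26.7
tcp_pos: [0.5603, -0.1635, 0.0369]
orientation: [-0.001, -0.103, 0.995, 0.001]
wrist_force: [-0.3, -0.4, -0.4]
finger_gap: 0.0429
```

Request:
{"op": "servo_tool", "data": {"increments": [{"claw": 0.5,"x": 0,"y": 0,"z": 1,"ax": 0,"ay": 0,"az": 0},{"claw": 0.5,"x": 0,"y": 0,"z": 1,"ax": 0,"ay": 0,"az": 0},{"claw": 0.5,"x": 0,"y": 0,"z": 1,"ax": 0,"ay": 0,"az": 0},{"claw": 0.5,"x": 0,"y": 0,"z": 1,"ax": 0,"ay": 0,"az": 0},{"claw": 0.5,"x": 0,"y": 0,"z": 1,"ax": 0,"ay": 0,"az": 0}]}}

```text
clock: 27.2
tcp_pos: [0.5614, -0.1639, 0.1647]
orientation: [0.0, -0.103, 0.995, -0.0]
wrist_force: [0.6, -0.5, -0.3]
finger_gap: 0.0425
```

Request:
{"op": "servo_tool", "data": {"increments": [{"claw": 0.5,"x": -0.5,"y": 0,"z": 1,"ax": 0,"ay": 0,"az": 0},{"claw": 0.5,"x": -1,"y": 0,"z": 0.5,"ax": 0,"ay": 0,"az": 0},{"claw": 0.5,"x": 0,"y": 0,"z": 0,"ax": 0,"ay": 0,"az": 0},{"claw": 0.5,"x": 0,"y": 0,"z": 0,"ax": 0,"ay": 0,"az": 0}]}}

```text
clock: 27.6
tcp_pos: [0.5241, -0.1641, 0.2014]
orientation: [0.001, -0.103, 0.995, -0.0]
wrist_force: [0.7, -0.2, 0.1]
finger_gap: 0.0428
```

Run:
```python
from h import *
np.set_printoptions(precision=4,suppress=True)
p,R=tool();s=env.get_state();print(s["clock"],p,s["wrist_force"],s["qvel"])
cv2.imwrite("pics/w27.png",env.read_camera("wrist")[:,:,::-1])
t=env.read_camera("side")[:,:,::-1]
cv2.imwrite("pics/s27.png",cv2.resize(t[140:290,200:420],None,fx=3.5,fy=3.5,interpolation=cv2.INTER_CUBIC))
```

```text
27.6 [ 0.5241 -0.1641  0.2014] [ 0.6876 -0.1946  0.1037] [ 0.0054  0.0311 -0.0025 -0.0122  0.0022 -0.0011]
```

View pics/w27.png

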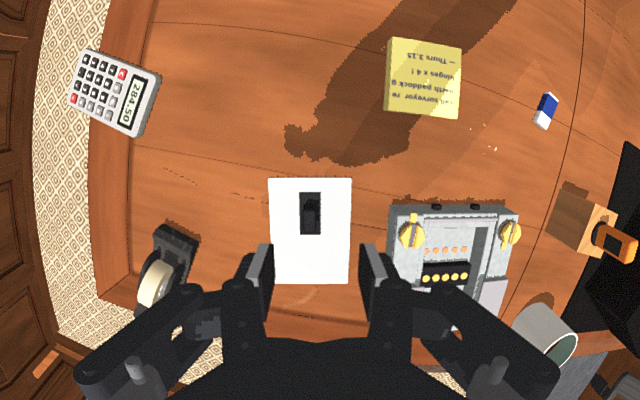

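View pics/s27.png

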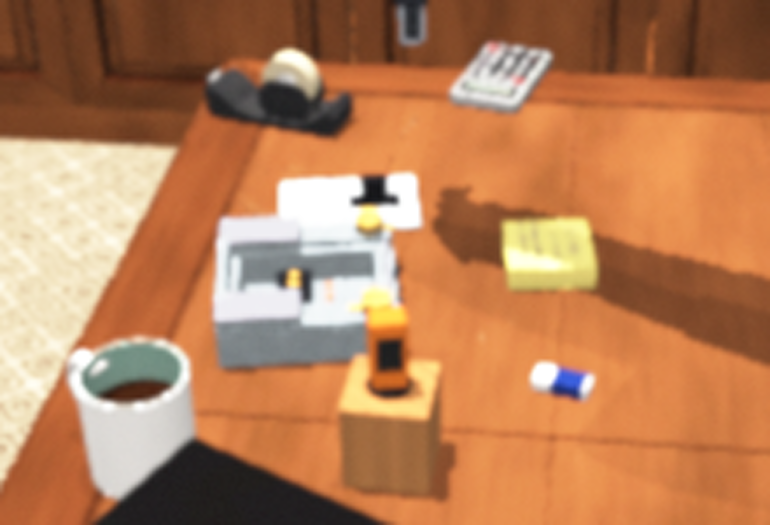

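The lid lies flat on the desk with its handle up, clear of the box. The driver is upright in its stand, and the tongues of both screws are turned away from the opening. Nothing else has moved, so I'm handing in.

```bash
python3 -c "
from workcell import env
print(env.hand_in(), env.get_state()['clock'])"
```

```text
the job is handed in; nothing more can be done
the job is handed in; nothing more can be done
```

The job is done and handed in at about 28 s of the 72 s allowed; the hand-in gave no verdict.

**What I did:** I took the screwdriver from the stand and turned both screws anticlockwise to about 1.5 rad. I put the screwdriver back in the stand and let it go. Then I raised the lid's front end by about 8 mm and slid it roughly 78 mm forward over the lip. I laid it flat on the desk to the right of the box, about 0.17 m from it centre to centre.

**What the last checks showed:**
- **Screws:** both slots lie along the box's front-to-back direction, the left tongue pointing back and the right one forward. I judged the angles from the pictures; there was no direct reading.
- **Screwdriver:** it stands upright in the stand. I let it go at the same height at which I had gripped it.
- **Lid:** it lies flat, handle up and off the box. The wrist force went from bearing its weight to a slight upward push before I opened the fingers.
- **Other objects:** the mug, tape dispenser, calculator, sticky notes and eraser look unmoved. The glue stick was last seen in place partway through, and the arm did not go near it after that.
- **Arm:** it is clear of everything.

**Failed or disagreed:** my first three move calls were refused because the rows left out some keys, and nothing moved. The estimates of the left screw's position differed by 2 to 3 mm between views, so I lined the blade up with the slots by eye in the wrist camera.

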